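True a serving-cart wheel: tighten three spoke nipples by counted quarter turns

TASK

On the serving-cart wheel held upright in its stand, tighten the three tall brass spoke nipples clockwise (looking at the hub from outside), one after the other from left to right as the robot sees them: the left one by one quarter turn, the top one by two, the right one by one. Their square heads sit loosely on the threaded collars, so count only from where you feel the collar come along, and do not turn a later one before its turn or overtighten any. The brass is soft: grip gently, do not press hard on the rim, let go at the end and leave everything else in its place.

Things in the scene. Friction and masses are not known exactly. Their poses are not given: they have to be found in the camera images.
- stand: wooden foot 190 x 150 x 14 mm with two dark steel uprights, clamped fast to the counter; it carries a spoked cart wheel that stands upright and cannot turn. Origin: underside of the foot's centre; z up, x along the axle away from the robot (at yaw 0), y to the robot's left in the wheel's plane. Wheel centre 160 mm above the origin, bare aluminium rim of 130 mm outer radius, 24 mm wide along the axle
- rim: the wheel's bare rim, hub and spokes, fixed to the stand; origin at the wheel's centre, axes as the stand's. All nipples: the square head turns loosely on its collar first (0.01 N m; 0.3 to 1 rad of free play left clockwise at the start, unlike from nipple to nipple), then takes the collar along with a clear rise of torque (0.3 N m). The collar stays where it is left
- boss_left: thin round steel washer (24 mm across, 3 mm thick) fixed on the rim under the left nipple. Origin: centre of its underside, on the rim's outer face. z points outward along the spoke (the nipple's turning axis), x along the axle away from the robot, y along the rim to the left. On the collar above it a brass pointer (4 mm wide, tip 15 mm from the axis, 6 mm above the rim): at the start to -x, after one clockwise quarter turn to +y, after two to +x
- nipple_left (a point): brass spoke nipple, the left one of the three (seen from the robot), leaning 30 degrees to the left (+y): square head 12 x 12 mm, 20 mm tall, on a round collar 18 mm across (3 to 9 mm above the rim). The point: centre of the head's outer end, 29 mm above the rim; z outward along the spoke, x and y square to the head's flats. Turned about z; a grip of 25 to 60 N does it. Neighbours are 67 mm apart at the rim
- spoke_left (a point): steel ferrule (11 mm across, 12 mm long) on the left spoke, on the inner side of the rim; the point is its outer end, on the spoke's axis. At the start it lies 19 mm inward of the rim's outer face; the collar's thread draws it outward 2.5 mm for each clockwise quarter turn, so its measured place is only a coarse check
- boss_top: thin round steel washer (24 mm across, 3 mm thick) fixed on the rim under the top nipple. Origin: centre of its underside, on the rim's outer face. z points outward along the spoke (the nipple's turning axis), x along the axle away from the robot, y along the rim to the left. On the collar above it a brass pointer (4 mm wide, tip 15 mm from the axis, 6 mm above the rim): at the start to -x, after one clockwise quarter turn to +y, after two to +x
- nipple_top (a point): brass spoke nipple, the middle, upright one, at the top of the wheel: square head 12 x 12 mm, 20 mm tall, on a round collar 18 mm across (3 to 9 mm above the rim). The point: centre of the head's outer end, 29 mm above the rim; z outward along the spoke, x and y square to the head's flats. Turned about z; a grip of 25 to 60 N does it. Neighbours are 67 mm apart at the rim
- spoke_top (a point): steel ferrule (11 mm across, 12 mm long) on the top spoke, on the inner side of the rim; the point is its outer end, on the spoke's axis. At the start it lies 19 mm inward of the rim's outer face; the collar's thread draws it outward 2.5 mm for each clockwise quarter turn, so its measured place is only a coarse check
- boss_right: thin round steel washer (24 mm across, 3 mm thick) fixed on the rim under the right nipple. Origin: centre of its underside, on the rim's outer face. z points outward along the spoke (the nipple's turning axis), x along the axle away from the robot, y along the rim to the left. On the collar above it a brass pointer (4 mm wide, tip 15 mm from the axis, 6 mm above the rim): at the start to -x, after one clockwise quarter turn to +y, after two to +x
- nipple_right (a point): brass spoke nipple, the right one of the three, leaning 30 degrees to the right (-y): square head 12 x 12 mm, 20 mm tall, on a round collar 18 mm across (3 to 9 mm above the rim). The point: centre of the head's outer end, 29 mm above the rim; z outward along the spoke, x and y square to the head's flats. Turned about z; a grip of 25 to 60 N does it. Neighbours are 67 mm apart at the rim
- spoke_right (a point): steel ferrule (11 mm across, 12 mm long) on the right spoke, on the inner side of the rim; the point is its outer end, on the spoke's axis. At the start it lies 19 mm inward of the rim's outer face; the collar's thread draws it outward 2.5 mm for each clockwise quarter turn, so its measured place is only a coarse check
- mug: bystander, to be left alone: white mug, 95 mm tall; origin at the centre of its underside
- jar: bystander, to be left alone: glass jar, 110 mm tall; origin at the centre of its underside
- tyre: bystander, to be left alone: small solid rubber tyre lying flat, 110 mm across; origin at the centre of its underside
- nut_bowl: bystander, to be left alone: low white bowl, 90 mm across, 35 mm tall; origin at the centre of its underside
- hub_cap: bystander, to be left alone: flat steel disc, 44 mm across, 14 mm tall; origin at the centre of its underside
- screwdriver: bystander, to be left alone: red screwdriver lying near the stand; origin at the centre of its underside
- wrench: bystander, to be left alone: steel wrench lying on the counter; origin at the centre of its underside

How it is judged:
On the way, in this order (a step that is already met when the one before it is completed fails the run):
1. the left nipple's collar has been turned clockwise by one quarter turn (within 0.3 rad), the top and right still untouched (z of spoke_left in the frame of boss_left between -0.016977 and -0.016023 m and z of spoke_top in the frame of boss_top between -0.019477 and -0.018523 m and z of spoke_right in the frame of boss_right between -0.019477 and -0.018523 m), for 0.2 s.
2. the top nipple's collar has been turned clockwise by two quarter turns (within 0.3 rad), the right still untouched (z of spoke_top in the frame of boss_top between -0.014477 and -0.013523 m and z of spoke_right in the frame of boss_right between -0.019477 and -0.018523 m), for 0.2 s.
3. the right nipple's collar has been turned clockwise by one quarter turn (within 0.3 rad) (z of spoke_right in the frame of boss_right between -0.016977 and -0.016023 m), for 0.2 s.
At the end, for the whole second after the job is handed in: The collars of the left, top and right nipples stand one, two and one quarter turns clockwise from their start, each within 0.3 rad (their spokes' ferrules drawn out by 2.5, 5 and 2.5 mm, within 0.48 mm), and all are let go (all of step 3 and z of spoke_left in the frame of boss_left between -0.016977 and -0.016023 m and z of spoke_top in the frame of boss_top between -0.014477 and -0.013523 m); the robot touches nothing.
It fails at once if the rim is pressed with more than 20 N (contact force between any of the fingers, the arm and rim above 20 N).
It fails at once if a collar is overtightened: turned more than 0.6 rad past its mark (z of spoke_left in the frame of boss_left above -0.015545 m or z of spoke_top in the frame of boss_top above -0.013045 m or z of spoke_right in the frame of boss_right above -0.015545 m).
It fails at once if a nipple's soft brass is crushed: the two fingers together bear on it with more than 150 N (contact force between the fingers and boss_left above 150 N or contact force between the fingers and boss_top above 150 N or contact force between the fingers and boss_right above 150 N).
It fails at once if a bystander is knocked more than 30 mm away (distance of any of mug, jar, tyre, nut_bowl, hub_cap, screwdriver, wrench from where it was at the start of the episode above 0.03 m).
It also fails if it takes over 72 s, if anything falls off the work surface, if the arm or the gripper's body presses on something with over 40 N, if the wrist force passes 120 N, or if a joint passes its speed limit or range.

ROBOT

A 6-joint arm with a two-finger parallel gripper is mounted at the origin on the work surface. World frame = base frame: x ahead of the robot, y to its left, z up, the work surface at z = 0. Lengths are in m, angles in rad, forces in N, time in s.
With the tool pointing down it reaches from about 0.3 to 0.85 m from the base axis. Payload 4.2 kg.
Tool frame: the origin (TCP) lies midway between the tips of the shut fingers; the grasp point (between the pads) lies env.hold_point_z behind it (env.hold_point_z is the distance from the TCP to the grasp point, in m); x points along the fingers, z is the direction in which the jaws open and shut, and the axes are right-handed (so a half turn about x gives the same grasp; the last joint's range is limited). The gripper opens to 91 mm and grips with 3 to 60 N. Pads are 32 mm wide; open, the fingers measure 118 mm over their backs; the gripper's body (76 mm by 178 mm) begins 60 mm behind the grasp point.
Start: joints at [-1.158, 0.32, 1.565, -0, 1.257, -0.02], TCP at [0.241, -0.522, 0.214] pointing down, gripper open.
Joint ranges: [-3.11, 3.11], [-0.84, 2.01], [0.21, 2.61], [-1.34, 4.49], [0.05, 2.63], [-2.56, 2.56]. Speed limits (rad/s): [2.57, 2.57, 3.14, 3.14, 3.14, 3.14].

INTERFACE

Orientations are given as a unit quaternion [w, x, y, z].
In Python, from plant import telemetry, viewer, workorder, masks_of, env gives the robot as it stands. The module is installed in compiled form; this text tells all that it offers.
- The arm moves only by the tool arm_command, never from a script. Its argument "increments" is a list that holds one entry, the list of rows, each a list of 7 numbers: the shift along the tool's x, y, z in cm, then the turn, a rotation vector about the tool's x, y, z in rad, then the finger opening in cm, from 0 to 9.12. In form: [[[dx, dy, dz, wx, wy, wz, claw], ...]]. A call has 1 to 10 rows; each row shifts and turns the pose as measured when the row begins, along the tool's axes as they then stand; what a row does not reach is not made up. A row lasts 1/12 s, in which the tool goes at most 41.7 mm and 7.16 degrees, less where a joint would pass 70% of its speed; a pose out of reach is approached as far as the arm can. A call is refused whole if a number of a shift passes 4.17 or a number of a turn 0.125, either way. A call with a gripper value outside its range is refused whole. The fingers move at their own pace and stop on an object; "force" is the grip in N (left out, the last holds). Time passes only in rows, so rows that do not move let the fingers close. It gives the time, the measured TCP pose, the force and the opening at its end, in the units of the state.
- telemetry.observe(): the state, without advancing time (a new reading comes with each control period).
- viewer.grab_frame(name): name is "scene" or "top" or "wrist"; returns the picture (384x512x3 uint8, blue, green, red); there is no depth.
- viewer.camera_params(name): a dict with "camera_matrix" (3x3 intrinsics, pixels), "view" (4x4, takes a point from world to camera coordinates); the wrist camera has in their place "hand_eye" (4x4, takes a point from camera to tool coordinates, whose origin is the TCP and whose axes are the tool frame's). Camera axes: x right, y down, z forward; pixel columns grow to the right and rows downward; lengths in m; the calibration is good to about 2 mm. A picture is of the moment at which its call begins: read the wrist's pose just before it. camera_params takes no time and is no camera call.
- workorder.finish_job(): hands the job in, once; it reports no verdict.
Trained networks look in the newest picture that a camera, given by its name, has taken for a name from the list of things; names that differ only in an ending like _2 or _b are one class to them, and where a whole thing is asked for, a point or a joint stands for the part that bears it (a point fixed in the world has none). Each returns a list of dicts, best first, with "score" (0 to 1); they miss things now and then, are a little off and sometimes report something else, mostly with a low value. They report only what shows in the picture. A call takes as long as a camera call.
- masks_of(camera, query): "region" (384x512 bool, what is visible of it) and "extent" ([left, top, width, height] in pixels, round what is visible of it).
The state is a dict: "time_s": time; "joint_pos": joint angles; "qvel": joint speeds; "joint_efforts": joint torques, N m; "tool_pos": TCP position; "tool_rot": TCP orientation; "force": force on the tool from outside, world axes, zero at the start; "torque": the same for the moment, N m; "width": finger opening in m.
Only numpy, scipy, OpenCV 4.12 (cv2) and the standard library are available. Lean on these libraries where they do the work, as an engineer would, in place of code of your own. Each camera call takes 0.05 s, during which the arm holds its last target.

## Working session

There is one attempt and no reset: what is moved stays moved. The work goes in short steps, Python scripts to look and compute and a tool call to move; the robot and the scene stay as the last step left them, time stands still between calls to the robot, and variables do not carry over. Pictures are saved under pics/ and viewed, and the job is handed in when it is done.

Besides the shell and the picture viewer there is one more tool, called after "Call:" as name(argument=value, ...), one argument or row to a line, values as JSON. arm_command: Moves the arm, as the interface text tells. Its arguments: {"type":"object","properties":{"increments":{"type":"array"},"force":{"type":"number"}},"required":["increments"]}

I'll start with the state and the camera pictures.

```bash
mkdir -p pics
python3 - <<'E'
from plant import telemetry, viewer, workorder, masks_of, env
import cv2, numpy as np
np.set_printoptions(precision=4,suppress=True)
s=telemetry.observe()
for k,v in s.items(): print(k,np.round(v,4))
print(env.hold_point_z)
for n in ["scene","top","wrist"]:
    im=viewer.grab_frame(n); cv2.imwrite(f"pics/a_{n}.png",im)
    p=viewer.camera_params(n)
    for k,v in p.items(): print(n,k,np.array(v).tolist())
E
```

```text
time_s 0.0
joint_pos [-1.158   0.3203  1.5657 -0.      1.2574 -0.02  ]
qvel [-0.0004 -0.0001 -0.0021  0.     -0.0017 -0.0002]
joint_efforts [ -0.     -41.2455 -23.198    0.0726   0.0455  -0.0002]
tool_pos [ 0.241  -0.5215  0.2131]
tool_rot [ 0.5952  0.3813  0.5962 -0.3806]
force [ 0.3435  1.0096 -0.3777]
torque [ 0.0365  0.0196 -0.0326]
width 0.0912
0.0188
scene camera_matrix [[392.53938689714533, 0.0, 254.7573977517379], [0.0, 392.53938689714533, 198.26060229606648], [0.0, 0.0, 1.0]]
scene view [[0.552640341134623, 0.8332565891277552, -0.016495757811844394, -0.3559557139617105], [0.654855547849797, -0.44639224130089494, -0.6098345499860648, -0.2550241388281465], [-0.5155122353552338, 0.3262168352209052, -0.7923570606850848, 1.5604634237347093], [0.0, 0.0, 0.0, 1.0]]
top camera_matrix [[354.6415465405072, 0.0, 254.63058116699833], [0.0, 354.6415465405072, 191.96238792479707], [0.0, 0.0, 1.0]]
top view [[-0.004922699660817734, -0.9999366269076221, -0.010124682545942072, 0.06617025043837085], [-0.9798725692447205, 0.0068439936979555645, -0.1995066610216615, 0.6230022949301391], [0.19956331093114082, 0.008938787326537233, -0.9798441626153269, 0.9777891368771887], [0.0, 0.0, 0.0, 1.0]]
wrist camera_matrix [[306.000382395006, 0.0, 256.8596768207892], [0.0, 306.000382395006, 192.43062793606052], [0.0, 0.0, 1.0]]
wrist hand_eye [[-0.00040820586387659534, -0.23554806700526323, 0.9718626145181505, -0.17061719805847964], [0.0012861374149911512, -0.9718620153511779, -0.23554738157766592, 0.0662014029688391], [0.9999990896088458, 0.0011537970483823329, 0.0006996669555495902, -0.0003877355363380852], [0.0, 0.0, 0.0, 1.0]]
```

View pics/a_scene.png

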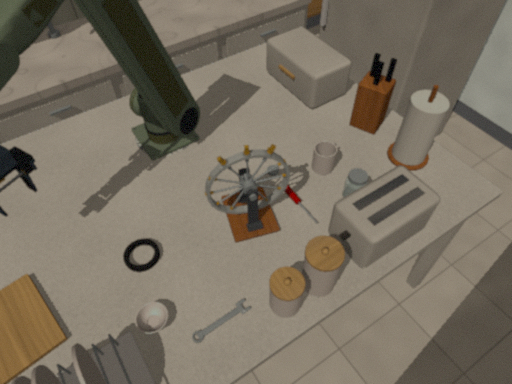

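View pics/a_top.png

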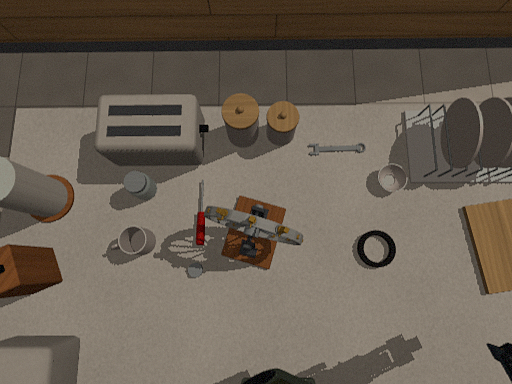

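View pics/a_wrist.png

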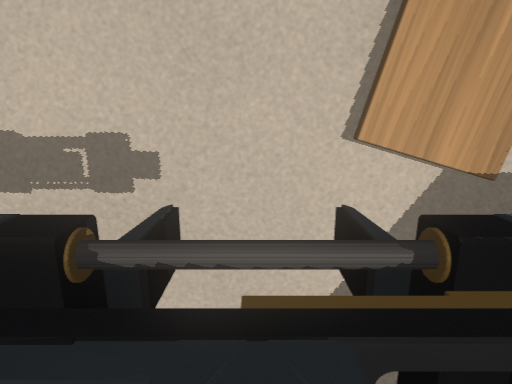

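The scene camera shows the wheel at about (247,182), with its three brass nipples along the top. The top camera shows it at about (255,225). I'll run the networks in both views next.

Run:
```python
from plant import telemetry, viewer, workorder, masks_of, env
import cv2, numpy as np
for n,(x0,y0,x1,y1) in {"scene":(190,130,310,250),"top":(180,170,330,290)}.items():
    im=viewer.grab_frame(n); vis=cv2.resize(im[y0:y1,x0:x1],None,fx=5,fy=5,interpolation=cv2.INTER_CUBIC)
    for q in ["nipple_left","nipple_top","nipple_right","boss_left","boss_top","boss_right","stand"]:
        for d in masks_of(n,q)[:3]:
            m=d["region"]; ys,xs=np.nonzero(m)
            if len(xs)==0: continue
            r=cv2.minAreaRect(np.c_[xs,ys].astype(np.float32))
            print(n,q,round(d["score"],2),d["extent"],len(xs),"cent",xs.mean().round(1),ys.mean().round(1),np.round(r[0],1),np.round(r[1],1),round(r[2]))
    cv2.imwrite(f"pics/b_{n}.png",vis)
print(telemetry.observe()["time_s"])
```

```text
scene nipple_top 0.42 [122.2, 239.9, 36.0, 31.0] 579 cent 140.2 255.0 [140.5 255. ] [32. 35.] 90
scene nipple_right 0.4 [213.6, 157.3, 10.8, 6.3] 33 cent 219.9 159.5 [220.  159.5] [5. 6.] 90
scene boss_left 0.46 [263.2, 142.6, 13.7, 20.3] 94 cent 269.1 151.3 [268.  152.5] [ 7.8 19.1] 45
scene boss_top 0.53 [243.1, 146.1, 8.1, 17.9] 84 cent 246.0 152.7 [246.  153.5] [17.  8.] 90
scene boss_right 0.58 [219.2, 156.7, 10.0, 13.0] 99 cent 222.5 161.8 [223.5 163. ] [17.7  7.8] 45
scene stand 0.91 [203.8, 147.1, 87.1, 93.8] 3882 cent 247.3 196.5 [251.  192.7] [92.  86.1] 66
top nipple_left 0.54 [310.0, 142.9, 50.7, 11.0] 288 cent 335.5 147.6 [336. 148.] [50. 10.] 0
top nipple_left 0.44 [216.5, 209.0, 6.1, 5.6] 24 cent 220.0 210.2 [220.1 210.3] [6.7 3.1] 27
top nipple_right 0.55 [185.2, 264.3, 18.0, 14.1] 170 cent 194.9 269.3 [195.  269.5] [13. 14.] 90
top nipple_right 0.48 [280.7, 229.8, 6.6, 3.1] 38 cent 283.7 228.6 [283.5 228.5] [5. 7.] 90
top boss_left 0.62 [215.4, 207.7, 16.8, 10.3] 117 cent 222.7 211.8 [222.8 211. ] [13.4 11.2] 53
top boss_top 0.61 [248.4, 211.4, 8.1, 15.0] 83 cent 251.3 219.6 [251.5 220. ] [10.  9.] 90
top boss_right 0.72 [378.3, 162.7, 29.5, 27.6] 630 cent 391.8 176.8 [392.  176.5] [27. 28.] 90
top boss_right 0.61 [274.5, 225.0, 15.6, 10.4] 110 cent 281.0 229.1 [281. 229.] [11.3 11.3] 45
top stand 0.67 [206.8, 194.5, 94.6, 75.6] 3914 cent 253.1 229.9 [251.7 230.4] [101.9  63.6] 17
0.95
```

View pics/b_scene.png

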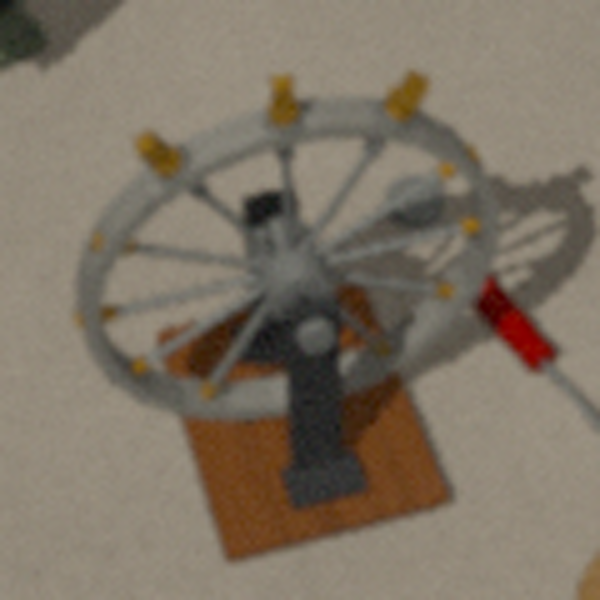

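View pics/b_top.png

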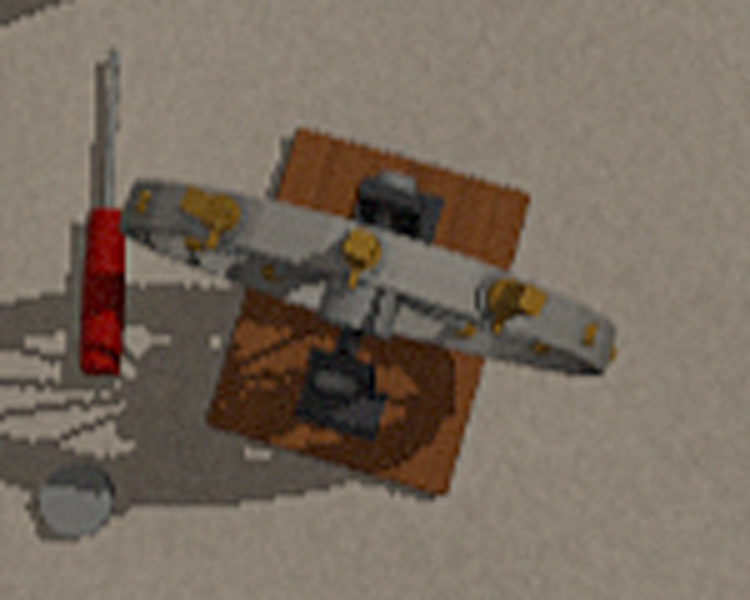

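The top view shows the nipples at about (220,211) left, (251,219) top and (282,229) right. In the scene view they are mirrored: left at (271,149), top (246,152), right (221,160). I'll fit the stand pose to the brass blobs in both views.

```bash
cat > h.py <<'E'
from plant import telemetry, viewer, workorder, masks_of, env
import cv2, numpy as np
from scipy.spatial.transform import Rotation as R
from scipy.optimize import least_squares
np.set_printoptions(precision=4,suppress=True)
def st(): return telemetry.observe()
def tool(s=None):
    s=s or st(); q=s["tool_rot"]; T=np.eye(4); T[:3,:3]=R.from_quat([q[1],q[2],q[3],q[0]]).as_matrix(); T[:3,3]=s["tool_pos"]; return T
def cam(n,T=None):
    p=viewer.camera_params(n); K=np.array(p["camera_matrix"])
    if n=="wrist": V=np.linalg.inv((tool() if T is None else T)@np.array(p["hand_eye"]))
    else: V=np.array(p["view"])
    return K,V
def proj(P,K,V):
    P=np.atleast_2d(P); c=P@V[:3,:3].T+V[:3,3]; u=c@K.T; return u[:,:2]/u[:,2:]
def stand_T(x,y,yaw,z=0):
    T=np.eye(4); T[:3,:3]=R.from_euler('z',yaw).as_matrix(); T[:3,3]=[x,y,z]; return T
LEAN={'left':-np.pi/6,'top':0.,'right':np.pi/6}  # rot about stand x: +y lean is negative rot
def boss_T(S,k):
    B=np.eye(4); B[:3,:3]=R.from_euler('x',LEAN[k]).as_matrix(); B[:3,3]=np.array([0,0,.16])+B[:3,:3]@[0,0,.13]; return S@B
def P(T,p): p=np.atleast_2d(p); return p@T[:3,:3].T+T[:3,3]
E
python3 - <<'E'
from h import *
# brass colour blobs
obs={}
for n,c in {"scene":{'left':(271,149),'top':(246,151),'right':(221,160)},"top":{'left':(221,211),'top':(251,219),'right':(282,229)}}.items():
    im=viewer.grab_frame(n); hsv=cv2.cvtColor(im,cv2.COLOR_BGR2HSV)
    m=cv2.inRange(hsv,(15,140,60),(32,255,255))
    nn,lab,stt,cen=cv2.connectedComponentsWithStats(m)
    for k,p in c.items():
        i=1+np.argmin(np.linalg.norm(cen[1:]-p,axis=1)); print(n,k,cen[i],stt[i])
        obs[n,k]=(lab==i)
def pts():
    a=np.linspace(0,2*np.pi,24)
    col=[np.c_[.009*np.cos(a),.009*np.sin(a),0*a+z] for z in (.003,.009)]
    h=.006; b=np.array([[sx*h,sy*h,z] for sx in(-1,1) for sy in (-1,1) for z in (.009,.029)])
    return np.vstack(col),b
col,head=pts()
ptr=np.array([[-.015,.002,.006],[-.015,-.002,.006],[0,.002,.006],[0,-.002,.006]])
def model_mask(K,V,B):
    m=np.zeros((384*8,512*8),np.uint8)
    for g in (col,head,ptr):
        cv2.fillConvexPoly(m,cv2.convexHull(np.round((proj(P(B,g),K,V)+.5)*8).astype(np.int32)),1)
    ys,xs=np.nonzero(m); return xs.mean()/8-.5,ys.mean()/8-.5,len(xs)/64
C={n:cam(n) for n in("scene","top")}
def res(p,full=False):
    S=stand_T(p[0],p[1],p[2],p[3]); r=[]
    for (n,k),m in obs.items():
        ys,xs=np.nonzero(m); u,v,A=model_mask(*C[n],boss_T(S,k)); r+=[u-xs.mean(),v-ys.mean()]
        if full: print(n,k,round(u-xs.mean(),2),round(v-ys.mean(),2),A.round(1),len(xs))
    return r+[p[3]*300]
s=least_squares(res,[.57,.01,-.3,0],diff_step=1e-3,x_scale=[.1,.1,.3,.01])
print(s.x,s.cost); res(s.x,True); np.save('S.npy',s.x)
S=stand_T(*s.x[:3],s.x[3])
for k in LEAN:
    B=boss_T(S,k); print(k,B[:3,3],P(B,[0,0,.029])[0])
print(st()["time_s"])
E
```

```text
scene left [270.7442 149.1628] [267 145   8   9  43]
scene top [246.3235 150.2353] [244 146   6   9  34]
scene right [221.2821 160.5385] [218 157   8   8  39]
top left [221.9577 212.2254] [216 208  12  12  71]
top top [251.6667 220.0208] [248 216   8  12  48]
top right [282.3833 229.6333] [278 226  11  11  60]
[ 0.513   0.0654 -0.292   0.    ] 1.4300839136952381Traceback (most recent call last):
  File "<stdin>", line 31, in <module>
  File "<stdin>", line 28, in res
AttributeError: 'float' object has no attribute 'round'
```

```bash
cat >> h.py <<'E'
def delta(T,G):
    """shift (cm) in tool axes and rotvec from pose T to goal G"""
    D=np.linalg.inv(T)@G; return D[:3,3]*100, R.from_matrix(D[:3,:3]).as_rotvec()
def goal(pos,xdir,zdir):
    x=xdir/np.linalg.norm(xdir); z=zdir-x*(x@zdir); z/=np.linalg.norm(z); G=np.eye(4); G[:3,:3]=np.c_[x,np.cross(z,x),z]; G[:3,3]=pos; return G
def load():
    s=np.load('S.npy'); return stand_T(*s[:3],s[3])
E
python3 - <<'E'
from h import *
S=load(); T=tool(); print(T)
for k in LEAN:
    B=boss_T(S,k); print(k,B[:3,3],P(B,[0,0,.029])[0])
print(delta(T,np.r_[np.c_[T[:3,:3],[.50,.06,.41]],[[0,0,0,1]]]))
E
```

```text
Traceback (most recent call last):
  File "h.py", line 28, in load
    s=np.load('S.npy'); return stand_T(*s[:3],s[3])
FileNotFoundError: [Errno 2] No such file or directory: 'S.npy'
```

Run:
```python
from h import *
np.save('S.npy',[.513,.0654,-.292,0])
S=load(); T=tool(); print(T)
for k in LEAN:
    B=boss_T(S,k); print(k,B[:3,3],P(B,[0,0,.029])[0])
print(delta(T,np.r_[np.c_[T[:3,:3],[.50,.06,.41]],[[0,0,0,1]]]))
```

```text
[[ 0.      0.9078  0.4194  0.2412]
 [-0.0001  0.4194 -0.9078 -0.522 ]
 [-1.     -0.      0.0001  0.214 ]
 [ 0.      0.      0.      1.    ]]
left [0.5317 0.1276 0.2726] [0.5359 0.1415 0.2977]
top [0.513  0.0654 0.29  ] [0.513  0.0654 0.319 ]
right [0.4943 0.0032 0.2726] [ 0.4901 -0.0107  0.2977]
(array([-19.6072,  47.9076, -41.9742]), array([-0., -0., -0.]))
```

Call:
arm_command(
  increments=[
    [[-3,2.0,-1.7,0,0,0,9.1],[-3,2.0,-1.7,0,0,0,9.1],[-3,2.0,-1.7,0,0,0,9.1],[-3,2.0,-1.7,0,0,0,9.1],[-2,2.6,-2.3,0,0,0,9.1],[-1.6,2.8,-2.5,0,0,0,9.1],[-1,3,-2.6,0,0,0,9.1],[-1,3,-2.6,0,0,0,9.1],[-1,3,-2.6,0,0,0,9.1],[0,3,-2.6,0,0,0,5]],
  ],
)

```text
time_s: 1.88
tool_pos: [0.382, -0.2122, 0.4074]
tool_rot: [0.593, 0.387, 0.592, -0.384]
force: [0.9, -0.4, 0.7]
width: 0.087
```

Call:
arm_command(
  increments=[
    [[0,3,-2.6,0,0,0,5],[0,3,-2.6,0,0,0,5],[0,3,-2.6,0,0,0,5],[0,3,-2.6,0,0,0,5],[0,3,-2.6,0,0,0,5],[0,3,-2.6,0,0,0,5],[0,3,-2.6,0,0,0,5],[0,0,0,0,0,0,5]],
  ],
)

```text
time_s: 2.55
tool_pos: [0.5041, 0.0591, 0.4111]
tool_rot: [0.597, 0.387, 0.591, -0.38]
force: [-0.8, -0.1, -0.5]
width: 0.0497
```

Run:
```python
from h import *
s=st(); T=tool(s); print(T, s["joint_pos"],s["time_s"],s["force"],s["torque"])
im=viewer.grab_frame("wrist"); cv2.imwrite("pics/c_wrist.png",im); np.save("c_T.npy",T)
print(delta(T,np.r_[np.c_[T[:3,:3],[.50,.06,.41]],[[0,0,0,1]]]))
```

```text
[[ 0.0119  0.911   0.4123  0.5041]
 [ 0.0034  0.4123 -0.911   0.0591]
 [-0.9999  0.0123  0.0018  0.4111]
 [ 0.      0.      0.      1.    ]] [0.0925 0.146  1.3142 0.0023 1.6692 1.2385] 2.55 [-0.8018 -0.0969 -0.529 ] [-0.0768  0.0244 -0.0324]
(array([ 0.1086, -0.3411, -0.2527]), array([ 0., -0.,  0.]))
```

View pics/c_wrist.png

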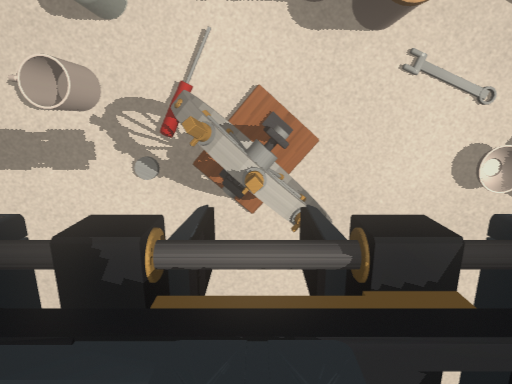

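The wrist picture shows the left nipple at (195,130), the top one at (254,183) and the right one at (297,220), partly behind a finger. I'll enlarge it and refine the fit.

Run:
```python
from h import *
im=cv2.imread("pics/c_wrist.png"); x0,y0=165,85
v=cv2.resize(im[y0:y0+145,x0:x0+165],None,fx=4.8,fy=4.1*1.17,interpolation=cv2.INTER_CUBIC)[:600]
# overlay model
v=cv2.resize(im[y0:y0+145,x0:x0+165],None,fx=4,fy=4,interpolation=cv2.INTER_CUBIC)
K,V=cam("wrist",np.load("c_T.npy")); S=load()
for k in LEAN:
    B=boss_T(S,k)
    for z,c in ((0,(255,0,0)),(.029,(0,255,0))):
        u=(proj(P(B,[0,0,z]),K,V)[0]-[x0,y0]+.5)*4; cv2.circle(v,tuple(int(a) for a in u),4,c,1)
cv2.imwrite("pics/c2.png",v)
```

```text
(no output)
```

View pics/c2.png

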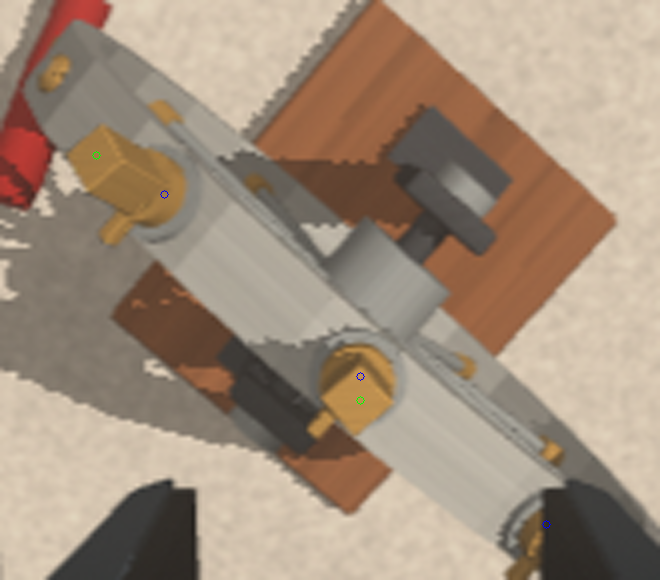

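The model overlay agrees with the picture to about 1 mm: the green and blue rings sit on the head tops and collars, and all pointers point toward the robot (-x). I'll roll the wrist first so there is plenty of clockwise travel.

Call:
arm_command(
  increments=[
    [[0,0,0,-0.124,0,0,5],[0,0,0,-0.124,0,0,5],[0,0,0,-0.124,0,0,5],[0,0,0,-0.124,0,0,5],[0,0,0,-0.124,0,0,5],[0,0,0,-0.124,0,0,5],[0,0,0,-0.124,0,0,5],[0,0,0,-0.124,0,0,5],[0,0,0,-0.124,0,0,5],[0,0,0,-0.124,0,0,5]],
  ],
)

```text
time_s: 3.43
tool_pos: [0.4986, 0.0462, 0.4128]
tool_rot: [0.71, -0.038, 0.703, 0.034]
force: [-0.2, -1.3, 0.4]
width: 0.0504
```

Call:
arm_command(
  increments=[
    [[0,0,0,-0.124,0,0,5],[0,0,0,-0.124,0,0,5],[0,0,0,-0.124,0,0,5],[0,0,0,-0.124,0,0,5],[0,0,0,-0.124,0,0,5],[0,0,0,-0.124,0,0,5],[0,0,0,-0.124,0,0,5],[0,0,0,-0.124,0,0,5],[0,0,0,-0.12,0,0,5],[0,0,0,0,0,0,5]],
  ],
)

```text
time_s: 4.27
tool_pos: [0.4927, 0.0317, 0.4157]
tool_rot: [0.579, -0.413, 0.577, 0.401]
force: [-0.4, -1.1, -0.4]
width: 0.0501
```

```bash
cat >> h.py <<'E'
def ngoal(k,h,zsign=1,axis=1,roll=0.):
    """tool pose pointing inward along spoke k, TCP h above rim, tool z along +-boss axis, then rolled about tool x"""
    B=boss_T(load(),k); G=goal(P(B,[0,0,h])[0],-B[:3,2],zsign*B[:3,axis]); G[:3,:3]=G[:3,:3]@R.from_rotvec([roll,0,0]).as_matrix(); return G
def rows(G,n,T=None):
    T=tool() if T is None else T; s,r=delta(T,G)
    print("pos err cm",s,"rot",r)
    A=T.copy(); 
    for i in range(1,n+1):
        f=i/n; N=np.eye(4); N[:3,3]=T[:3,3]*(1-f)+G[:3,3]*f; N[:3,:3]=T[:3,:3]@R.from_rotvec(r*f).as_matrix()
        a,b=delta(A,N); print(np.round(a,2).tolist(),np.round(b,3).tolist()); A=N
E
python3 - <<'E'
from h import *
s=st(); T=tool(s); print(T, s["joint_pos"],s["time_s"],s["force"],s["torque"])
rows(ngoal('left',.085),6)
E
```

```text
[[ 0.0113 -0.9413  0.3374  0.4927]
 [-0.0121  0.3372  0.9413  0.0317]
 [-0.9999 -0.0147 -0.0076  0.4157]
 [ 0.      0.      0.      1.    ]] [ 0.0496  0.1236  1.3301 -0.0127  1.6772 -1.1786] 4.2667 [-0.3911 -1.1268 -0.353 ] [ 0.0577 -0.1753 -0.0167]
pos err cm [ 6.8378 -0.1177 14.6478] rot [-0.0546  0.5155  0.0005]
[1.14, -0.02, 2.44] [-0.009, 0.086, 0.0]
[0.93, -0.04, 2.53] [-0.009, 0.086, 0.0]
[0.71, -0.07, 2.6] [-0.009, 0.086, 0.0]
[0.48, -0.09, 2.65] [-0.009, 0.086, 0.0]
[0.25, -0.11, 2.68] [-0.009, 0.086, 0.0]
[0.02, -0.14, 2.69] [-0.009, 0.086, 0.0]
```

Call:
arm_command(
  increments=[
    [[1.1,0,2.4,-0.009,0.086,0,4],[0.9,0,2.5,-0.009,0.086,0,4],[0.7,-0.1,2.6,-0.009,0.086,0,4],[0.5,-0.1,2.6,-0.009,0.086,0,4],[0.3,-0.1,2.7,-0.009,0.086,0,4],[0,-0.1,2.7,-0.009,0.086,0,4],[0,0,0,0,0,0,4]],
  ],
)

```text
time_s: 4.85
tool_pos: [0.5482, 0.1582, 0.3468]
tool_rot: [0.404, -0.51, 0.707, 0.276]
force: [-0.7, -0.6, -2.4]
width: 0.0401
```

```bash
cat >> h.py <<'E'
def look(name,k,n=1):
    s=st(); T=tool(s); im=viewer.grab_frame("wrist"); K,V=cam("wrist",T)
    np.savez(f"{name}.npz",im=im,T=T); B=boss_T(load(),k)
    c=proj(P(B,[0,0,.015]),K,V)[0]; x0,y0=[int(a) for a in np.clip(np.round(c-[60,55]),0,[512-120,384-110])]
    v=cv2.resize(im[y0:y0+110,x0:x0+120],None,fx=5,fy=5,interpolation=cv2.INTER_CUBIC)
    h=.006
    def dl(p,col,closed=True):
        u=np.round((proj(P(B,np.array(p)),K,V)-[x0,y0]+.5)*5).astype(np.int32); cv2.polylines(v,[u],closed,col,1)
    dl([[h,h,.029],[-h,h,.029],[-h,-h,.029],[h,-h,.029]],(0,255,0))
    a=np.linspace(0,2*np.pi,30); dl(np.c_[.012*np.cos(a),.012*np.sin(a),0*a+.003],(255,0,0))
    for q,cc in (((-.015,0),(0,0,255)),((0,.015),(255,255,0))): dl([[0,0,.006],[*q,.006]],cc,False)
    cv2.imwrite(f"pics/{name}.png",v); cv2.imwrite(f"pics/{name}_full.png",im)
    print("t",s["time_s"],"j",s["joint_pos"],"F",s["force"],"M",s["torque"],"w",s["width"])
    print("crop",x0,y0,"TCP in boss frame mm/deg:", (np.linalg.inv(B)@T)[:3,3]*1000)
E
python3 - <<'E'
from h import *
look("d1","left"); rows(ngoal('left',.085),2)
E
```

```text
t 4.85 j [ 0.4809  0.4664  1.13   -0.4073  1.9228 -0.8186] F [-0.7069 -0.6197 -2.4325] M [ 0.4357 -0.2314 -0.0505] w 0.04006991213526243
crop 208 139 TCP in boss frame mm/deg: [ 6.998  -7.6221 81.2953]
pos err cm [-0.2623  0.7612  1.0787] rot [-0.0502 -0.024  -0.0009]
[-0.13, 0.38, 0.54] [-0.025, -0.012, -0.0]
[-0.12, 0.37, 0.55] [-0.025, -0.012, -0.0]
```

View pics/d1.png

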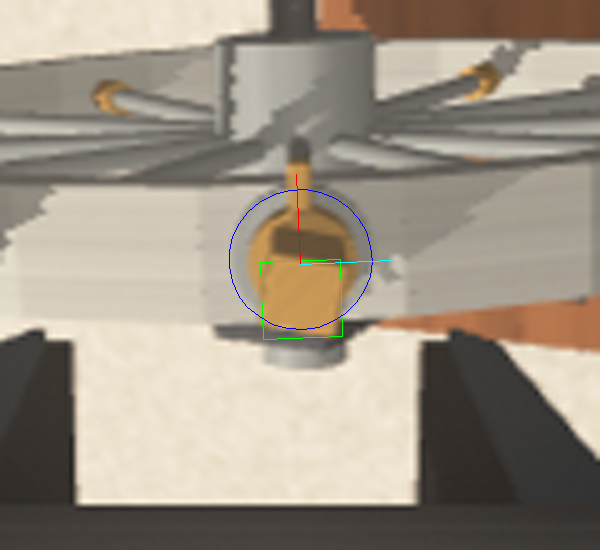

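View pics/d1_full.png

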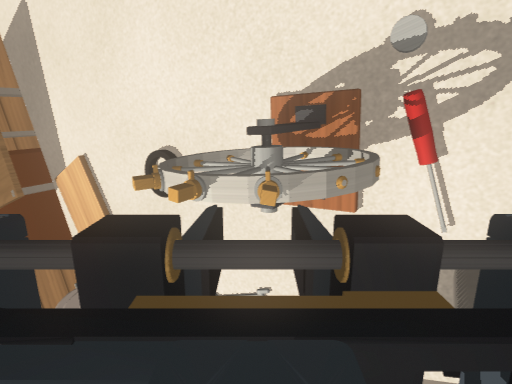

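The crop shows the head top at about (302,298) and the washer at about (298,259), both on the model outlines to within 1 mm. The pointer faces -x. I'll centre the tool, then descend in two stages.

Call:
arm_command(
  increments=[
    [[0,0.38,0.54,-0.025,-0.012,0,3.2],[0,0.38,0.54,-0.025,-0.012,0,3.2],[0,0,0,0,0,0,3.2]],
  ],
)

```text
time_s: 5.15
tool_pos: [0.543, 0.1654, 0.3454]
tool_rot: [0.403, -0.515, 0.695, 0.299]
force: [-0.2, -0.3, 0.5]
width: 0.0322
```

Run:
```python
from h import *
s=st(); print(s["width"]); rows(ngoal('left',.035),3)
```

```text
0.0321507359010381
pos err cm [ 4.7749 -0.0054  0.2099] rot [-0.0034  0.0044 -0.0012]
[1.59, -0.0, 0.07] [-0.001, 0.001, -0.0]
[1.59, -0.0, 0.07] [-0.001, 0.001, -0.0]
[1.59, -0.0, 0.07] [-0.001, 0.001, -0.0]
```

Call:
arm_command(
  increments=[
    [[1.6,0,0.1,0,0,0,3.2],[1.6,0,0.1,0,0,0,3.2],[1.3,0,0,0,0,0,3.2],[0,0,0,0,0,0,3.2]],
  ],
)

```text
time_s: 5.48
tool_pos: [0.5356, 0.1402, 0.3121]
tool_rot: [0.412, -0.513, 0.693, 0.296]
force: [-0.1, 0.1, 0.6]
width: 0.0322
```

Run:
```python
from h import *
look("d2","left"); rows(ngoal('left',.0125),2)
```

```text
t 5.4833 j [ 0.4548  0.4195  1.272  -0.3779  1.7905 -0.8284] F [-0.1352  0.0507  0.6255] M [ 0.355  -0.1625 -0.0482] w 0.03220263541034201
crop 208 163 TCP in boss frame mm/deg: [ 0.1045 -8.4315 40.7778]
pos err cm [2.9943 0.0867 0.8197] rot [-0.0173  0.0182  0.0072]
[1.5, 0.04, 0.41] [-0.009, 0.009, 0.004]
[1.49, 0.03, 0.42] [-0.009, 0.009, 0.004]
```

View pics/d2.png

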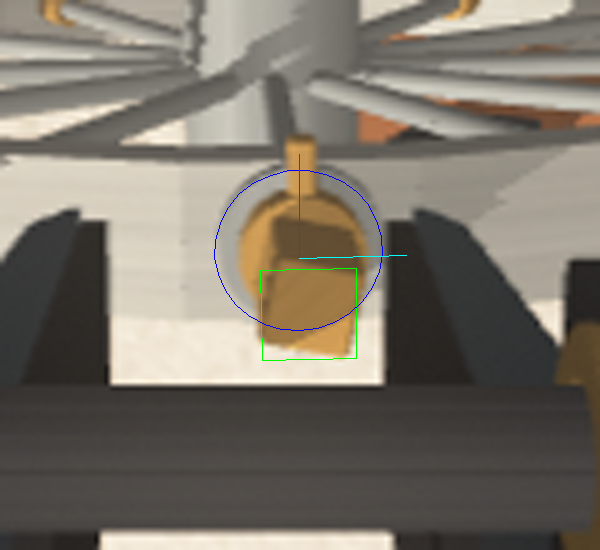

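The crop shows the head centred between the fingers' span at about (310,306), rolled about 7° clockwise. I'll correct the sideways offset, match the roll, then go down.

Call:
arm_command(
  increments=[
    [[0,0.1,0.8,0.05,0.015,0.005,3.2],[0,0,0,0.055,0,0,3.2],[0,0,0,0,0,0,3.2]],
  ],
)

```text
time_s: 5.78
tool_pos: [0.5374, 0.1455, 0.3159]
tool_rot: [0.44, -0.489, 0.71, 0.253]
force: [0.1, -0.7, 0.2]
width: 0.032
```

Run:
```python
from h import *
s=st(); print(s["width"]); rows(ngoal('left',.0125,roll=.1),3)
```

```text
0.03201975396891018
pos err cm [3.4406 0.1153 0.4967] rot [-0.0349  0.0109  0.0049]
[1.15, 0.04, 0.17] [-0.012, 0.004, 0.002]
[1.15, 0.03, 0.17] [-0.012, 0.004, 0.002]
[1.15, 0.03, 0.17] [-0.012, 0.004, 0.002]
```

Call:
arm_command(
  increments=[
    [[0,0,0,0,0,0,3.2],[0,0,0,0,0,0,3.2],[0,0,0,0,0,0,3.2]],
  ],
)

```text
time_s: 6.03
tool_pos: [0.5378, 0.1451, 0.3194]
tool_rot: [0.442, -0.489, 0.708, 0.253]
force: [0.4, -0.4, 0.1]
width: 0.0322
```

Run:
```python
from h import *
rows(ngoal('left',.0125,roll=.1),3)
```

```text
pos err cm [3.738  0.2082 0.6631] rot [-0.0354  0.0162  0.008 ]
[1.25, 0.07, 0.22] [-0.012, 0.005, 0.003]
[1.24, 0.06, 0.23] [-0.012, 0.005, 0.003]
[1.24, 0.06, 0.24] [-0.012, 0.005, 0.003]
```

Call:
arm_command(
  increments=[
    [[0.7,0.15,0.45,0,0.01,0.005,3.2],[0.7,0.12,0.4,0,0.005,0.003,3.2],[0.1,0.03,0.06,0,0,0,3.2]],
  ],
)

```text
time_s: 6.28
tool_pos: [0.5366, 0.1465, 0.3015]
tool_rot: [0.436, -0.488, 0.713, 0.251]
force: [-0.2, 0.4, 0.3]
width: 0.032
```

Run:
```python
from h import *
rows(ngoal('left',.0125,roll=.1),3)
```

```text
pos err cm [ 2.2225 -0.1079 -0.2304] rot [-0.0357  0.0026  0.0004]
[0.74, -0.04, -0.08] [-0.012, 0.001, 0.0]
[0.74, -0.04, -0.08] [-0.012, 0.001, 0.0]
[0.74, -0.03, -0.08] [-0.012, 0.001, 0.0]
```

Call:
arm_command(
  increments=[
    [[0.8,-0.05,-0.1,0,0,0,3.2],[0.8,0,0,0,0,0,3.2],[0.1,0.03,0.05,0,0,0,3.2]],
  ],
)

```text
time_s: 6.53
tool_pos: [0.5336, 0.1373, 0.2839]
tool_rot: [0.435, -0.488, 0.714, 0.252]
force: [-0.1, -0.0, 0.6]
width: 0.032
```

Run:
```python
from h import *
look("d3","left");rows(ngoal('left',.0125,roll=.1),2)
```

```text
t 6.5333 j [ 0.4553  0.4342  1.3244 -0.3806  1.7446 -0.687 ] F [-0.1055 -0.0246  0.5993] M [ 0.4138 -0.1923  0.0126] w 0.03198057209074306
crop 192 180 TCP in boss frame mm/deg: [-0.9959  2.8096 14.6612]
pos err cm [ 0.2364 -0.1405 -0.2716] rot [-0.0335  0.     -0.0013]
[0.12, -0.07, -0.14] [-0.017, 0.0, -0.001]
[0.12, -0.07, -0.14] [-0.017, 0.0, -0.001]
```

View pics/d3.png

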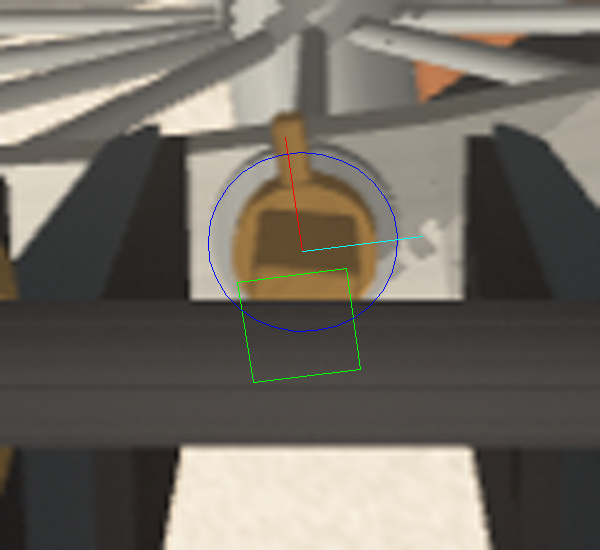

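The head is between the fingers, with its flats level to the pads and about 2.5 mm off centre, matching the computed offset. I'll correct that and close at 30 N.

Call:
arm_command(
  increments=[
    [[0.2,-0.08,-0.15,0,0,0,3.2],[0.2,-0.04,-0.1,0,0,0,3.2],[0.1,0.03,0.04,0,0,0,3.0]],
  ],
  force=30,
)

```text
time_s: 6.83
tool_pos: [0.5329, 0.1325, 0.2806]
tool_rot: [0.435, -0.488, 0.714, 0.252]
force: [-0.4, -1.0, -0.2]
width: 0.0302
```

Run:
```python
from h import *
rows(ngoal('left',.0125,roll=.1),1)
```

```text
pos err cm [-0.305  -0.0243 -0.0233] rot [-0.0337  0.0001 -0.0011]
[-0.3, -0.02, -0.02] [-0.034, 0.0, -0.001]
```

Call:
arm_command(
  increments=[
    [[-0.3,0,0,0,0,0,3.0],[0,0,0.03,0,0,0,2.0]],
  ],
  force=30,
)

```text
time_s: 7.0
tool_pos: [0.5335, 0.134, 0.2835]
tool_rot: [0.435, -0.488, 0.714, 0.251]
force: [-0.1, 0.0, 0.2]
width: 0.026
```

Run:
```python
from h import *
rows(ngoal('left',.0125,roll=.1),1)
```

```text
pos err cm [ 0.0271 -0.0171 -0.0241] rot [-0.0342  0.0004 -0.001 ]
[0.03, -0.02, -0.02] [-0.034, 0.0, -0.001]
```

Centred to within 0.3 mm. I'll close gently.

Call:
arm_command(
  increments=[
    [[0.05,0,0,0,0,0,1.3],[0.05,0,0,0,0,0,1.0],[0.03,0,0,0,0,0,1.0],[0,0,0,0,0,0,1.0]],
  ],
  force=30,
)

```text
time_s: 7.33
tool_pos: [0.5336, 0.1335, 0.2834]
tool_rot: [0.436, -0.489, 0.713, 0.251]
force: [-0.4, -0.4, -0.8]
width: 0.0117
```

```bash
cat >> h.py <<'E'
def feel(k):
    s=st(); T=tool(s); B=boss_T(load(),k); M=np.linalg.inv(B)@T
    z=M[:3,2]; ang=np.arctan2(z[1],z[0]) # tool z dir in boss frame
    print("t %.2f w %.4f j6 %.3f  roll(cw) %.3f  Mx %.3f eff6 %.3f"%(s["time_s"],s["width"],s["joint_pos"][5],-ang,np.array(s["torque"])@T[:3,0],s["joint_efforts"][5]),"TCP mm",M[:3,3]*1000,"xdir",M[:3,0],"F",np.array(s["force"])@T[:3,:3])
E
python3 - <<'E'
from h import *
feel('left')
E
```

```text
t 7.33 w 0.0117 j6 -0.689  roll(cw) -1.436  Mx 0.026 eff6 -0.027 TCP mm [ 0.1041 -0.0501 12.4702] xdir [ 0.0006  0.0011 -1.    ] F [ 0.9567  0.2358 -0.0476]
```

Gripped at 11.7 mm width. I'll turn clockwise (+wx) in small calls and watch the torque about the tool axis.

Call:
arm_command(
  increments=[
    [[0.03,0,0,0.06,0,0,1.0],[0.03,0,0,0.06,0,0,1.0],[0.03,0,0,0.06,0,0,1.0]],
  ],
)

```text
time_s: 7.58
tool_pos: [0.5335, 0.1334, 0.2834]
tool_rot: [0.48, -0.446, 0.733, 0.183]
force: [0.6, 0.3, 1.8]
width: 0.0116
```

Run:
```python
from h import *
feel('left')
```

```text
t 7.58 w 0.0116 j6 -0.502  roll(cw) -1.249  Mx 0.041 eff6 -0.662 TCP mm [ 0.0894 -0.1815 12.4029] xdir [ 0.0014  0.002  -1.    ] F [-1.8083 -0.5885 -0.3572]
```

Call:
arm_command(
  increments=[
    [[0.03,0,0,0.06,0,0,1.0],[0.03,0,0,0.06,0,0,1.0]],
  ],
)

```text
time_s: 7.75
tool_pos: [0.5335, 0.1334, 0.2835]
tool_rot: [0.507, -0.415, 0.743, 0.137]
force: [0.5, 0.5, 1.4]
width: 0.0116
```

Run:
```python
from h import *
feel('left')
```

```text
t 7.75 w 0.0116 j6 -0.376  roll(cw) -1.122  Mx 0.088 eff6 -0.651 TCP mm [ 0.0646 -0.2468 12.4085] xdir [ 0.0021  0.0025 -1.    ] F [-1.5783 -0.3832  0.0323]
```

Call:
arm_command(
  increments=[
    [[0.03,0,0,0.06,0,0,1.0],[0.03,0,0,0.06,0,0,1.0]],
  ],
)

```text
time_s: 7.92
tool_pos: [0.5334, 0.1333, 0.2835]
tool_rot: [0.533, -0.382, 0.75, 0.09]
force: [-0.7, 1.1, 1.6]
width: 0.0118
```

Run:
```python
from h import *
feel('left')
```

```text
t 7.92 w 0.0118 j6 -0.249  roll(cw) -0.996  Mx 0.059 eff6 -0.650 TCP mm [ 0.0218 -0.3326 12.3976] xdir [ 0.0027  0.0031 -1.    ] F [-1.8024  0.8165 -0.5851]
```

Call:
arm_command(
  increments=[
    [[0.03,0,0,0.06,0,0,1.0],[0.03,0,0,0.06,0,0,1.0]],
  ],
)

```text
time_s: 8.08
tool_pos: [0.5333, 0.1333, 0.2835]
tool_rot: [0.556, -0.347, 0.754, 0.042]
force: [-0.2, 0.3, 2.2]
width: 0.0118
```

Run:
```python
from h import *
feel('left')
```

```text
t 8.08 w 0.0118 j6 -0.123  roll(cw) -0.870  Mx 0.119 eff6 -0.649 TCP mm [-0.0605 -0.4058 12.4123] xdir [ 0.0032  0.0038 -1.    ] F [-1.9973 -0.3418 -0.8821]
```

Call:
arm_command(
  increments=[
    [[0.03,0,0,0.06,0,0,1.0],[0.03,0,0,0.06,0,0,1.0]],
  ],
)

```text
time_s: 8.25
tool_pos: [0.5332, 0.1334, 0.2835]
tool_rot: [0.577, -0.312, 0.755, -0.005]
force: [-0.6, 1.4, 1.6]
width: 0.0114
```

Run:
```python
from h import *
feel('left')
```

```text
t 8.25 w 0.0114 j6 0.003  roll(cw) -0.744  Mx -0.311 eff6 -0.321 TCP mm [-0.2708 -0.3014 12.3857] xdir [ 0.0034  0.0047 -1.    ] F [-1.9688  0.8341 -0.6068]
```

Call:
arm_command(
  increments=[
    [[0.03,0,0,0.06,0,0,1.0],[0.03,0,0,0.06,0,0,1.0]],
  ],
)

```text
time_s: 8.42
tool_pos: [0.5331, 0.1334, 0.2835]
tool_rot: [0.596, -0.275, 0.753, -0.052]
force: [0.8, -0.2, 1.8]
width: 0.0118
```

Run:
```python
from h import *
feel('left'); look("d4","left")
```

```text
t 8.42 w 0.0118 j6 0.128  roll(cw) -0.619  Mx -0.245 eff6 -0.335 TCP mm [-0.3099 -0.3329 12.3901] xdir [ 0.0042  0.0051 -1.    ] F [-1.597  -1.2276  0.1917]
t 8.4167 j [ 0.4504  0.4265  1.3356 -0.382   1.7322  0.1278] F [ 0.8319 -0.2273  1.8304] M [ 0.1908 -0.0065  0.2554] w 0.01180567522482397
crop 197 180 TCP in boss frame mm/deg: [-0.3099 -0.3329 12.3901]
```

View pics/d4.png

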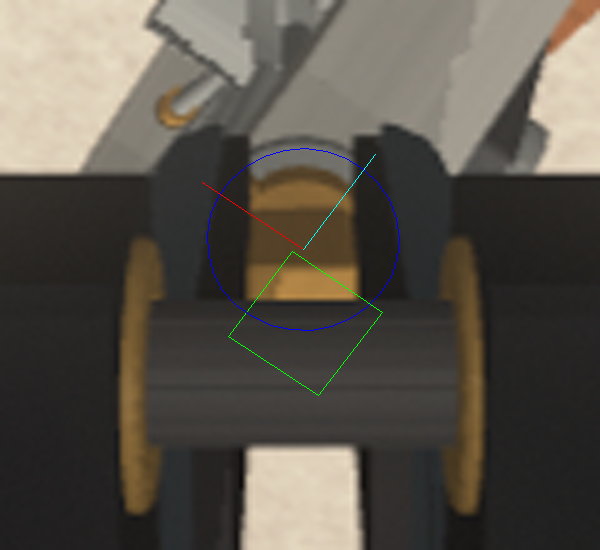

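The torque clearly stepped from +0.12 to -0.31 N m between roll -0.870 and -0.744, so the collar came along at about -0.81. The target roll is about +0.76.

Call:
arm_command(
  increments=[
    [[0.03,0,0,0.06,0,0,1.0],[0.03,0,0,0.06,0,0,1.0],[0.03,0,0,0.06,0,0,1.0],[0.03,0,0,0.06,0,0,1.0],[0.03,0,0,0.06,0,0,1.0],[0.03,0,0,0.06,0,0,1.0],[0.03,0,0,0.06,0,0,1.0],[0.03,0,0,0.06,0,0,1.0],[0.03,0,0,0.06,0,0,1.0],[0.03,0,0,0.06,0,0,1.0]],
  ],
)

```text
time_s: 9.3
tool_pos: [0.5328, 0.1334, 0.2835]
tool_rot: [0.652, -0.083, 0.702, -0.275]
force: [-0.4, 0.8, 2.9]
width: 0.0117
```

Run:
```python
from h import *
feel('left')
```

```text
t 9.30 w 0.0117 j6 0.739  roll(cw) -0.009  Mx -0.284 eff6 -0.306 TCP mm [-0.6165 -0.4443 12.3946] xdir [ 0.0074  0.0076 -0.9999] F [-2.8827 -0.8512 -0.6415]
```

Call:
arm_command(
  increments=[
    [[0.03,0,0,0.06,0,0,1.0],[0.03,0,0,0.06,0,0,1.0],[0.03,0,0,0.06,0,0,1.0],[0.03,0,0,0.06,0,0,1.0],[0.03,0,0,0.06,0,0,1.0],[0.03,0,0,0.06,0,0,1.0],[0.03,0,0,0.06,0,0,1.0],[0.03,0,0,0.06,0,0,1.0],[0.03,0,0,0.06,0,0,1.0]],
  ],
)

```text
time_s: 10.05
tool_pos: [0.5326, 0.1335, 0.2835]
tool_rot: [0.652, 0.098, 0.6, -0.453]
force: [0.6, 0.6, 1.8]
width: 0.0114
```

Run:
```python
from h import *
feel('left')
```

```text
t 10.05 w 0.0114 j6 1.289  roll(cw) 0.540  Mx -0.284 eff6 -0.283 TCP mm [-0.8454 -0.3874 12.362 ] xdir [ 0.0102  0.0101 -0.9999] F [-1.9502  0.0527  0.4661]
```

Call:
arm_command(
  increments=[
    [[0.03,0,0,0.06,0,0,1.0],[0.03,0,0,0.06,0,0,1.0],[0.03,0,0,0.06,0,0,1.0],[0.03,0,0,0.04,0,0,1.0],[0,0,0,0,0,0,1.0]],
  ],
)

```text
time_s: 10.47
tool_pos: [0.5325, 0.1336, 0.2835]
tool_rot: [0.637, 0.17, 0.546, -0.517]
force: [0.5, -0.6, -0.3]
width: 0.0117
```

Run:
```python
from h import *
feel('left')
```

```text
t 10.47 w 0.0117 j6 1.512  roll(cw) 0.763  Mx -0.318 eff6 0.563 TCP mm [-0.9418 -0.2977 12.3976] xdir [ 0.0116  0.0112 -0.9999] F [0.4833 0.275  0.5558]
```

At roll 0.763 as planned. I'll release and back off along the spoke to check the pointer.

Call:
arm_command(
  increments=[
    [[0,0,0,0,0,0,2.5],[0,0,0,0,0,0,3.2],[0,0,0,0,0,0,3.2],[-1.5,0,0,0,0,0,3.2],[-1.5,0,0,0,0,0,3.2],[-1.5,0,0,0,0,0,3.2],[-1,0,0,0,0,0,3.2],[0,0,0,0,0,0,3.2]],
  ],
)

```text
time_s: 11.13
tool_pos: [0.5393, 0.1602, 0.3313]
tool_rot: [0.636, 0.167, 0.549, -0.516]
force: [-0.6, 0.1, -0.0]
width: 0.0318
```

Run:
```python
from h import *
feel('left'); look("d5","left")
```

```text
t 11.13 w 0.0318 j6 1.484  roll(cw) 0.755  Mx 0.038 eff6 -0.008 TCP mm [-2.0969 -0.4299 67.4971] xdir [ 0.0076  0.0096 -0.9999] F [ 0.0579 -0.4068 -0.3877]
t 11.1333 j [ 0.4824  0.4384  1.1982 -0.3809  1.8549  1.4843] F [-0.5534  0.1064 -0.0389] M [ 0.3159 -0.0764 -0.0512] w 0.03180024910179816
crop 199 152 TCP in boss frame mm/deg: [-2.0969 -0.4299 67.4971]
```

View pics/d5.png

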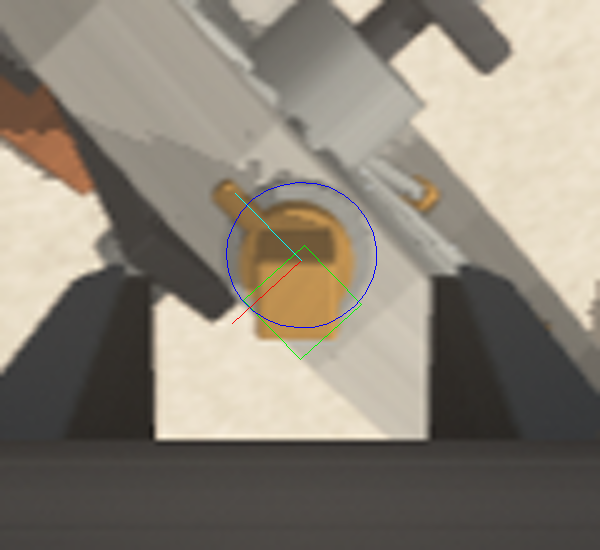

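View pics/d5_full.png

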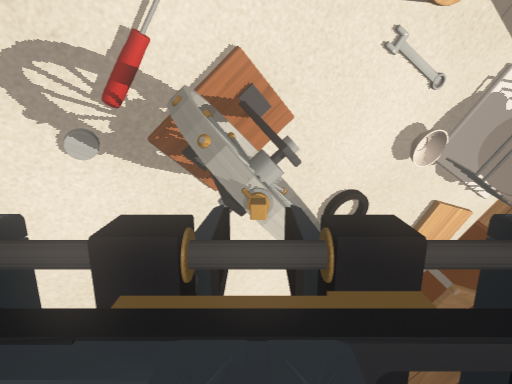

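The pointer tip is at about (222,190), 45° up-left of the collar, exactly along the cyan +y line, so the left quarter turn is confirmed. Next is the top nipple. I'll roll back while rising.

Call:
arm_command(
  increments=[
    [[-0.5,0,0,-0.124,0,0,3.2],[-0.5,0,0,-0.124,0,0,3.2],[-0.5,0,0,-0.124,0,0,3.2],[-0.5,0,0,-0.124,0,0,3.2],[-0.5,0,0,-0.124,0,0,3.2],[-0.3,0,0,-0.124,0,0,3.2],[-0.3,0,0,-0.124,0,0,3.2],[-0.3,0,0,-0.124,0,0,3.2],[-0.3,0,0,-0.124,0,0,3.2],[-0.3,0,0,-0.124,0,0,3.2]],
  ],
)

```text
time_s: 12.02
tool_pos: [0.5419, 0.1752, 0.358]
tool_rot: [0.607, -0.24, 0.751, -0.098]
force: [-0.5, -0.1, -0.3]
width: 0.032
```

Call:
arm_command(
  increments=[
    [[0,0,0,-0.124,0,0,3.2],[0,0,0,-0.124,0,0,3.2],[0,0,0,-0.124,0,0,3.2],[0,0,0,-0.124,0,0,3.2],[0,0,0,-0.124,0,0,3.2],[0,0,0,-0.124,0,0,3.2],[0,0,0,-0.124,0,0,3.2],[0,0,0,0,0,0,3.2]],
  ],
)

```text
time_s: 12.68
tool_pos: [0.54, 0.1718, 0.3513]
tool_rot: [0.443, -0.474, 0.726, 0.23]
force: [-0.1, 0.1, 0.4]
width: 0.0321
```

Run:
```python
from h import *
np.save('S.npy',[.5122,.0656,-.292,0])
feel('left'); print(tool()); rows(ngoal('top',.09,roll=.1),6)
```

```text
t 12.68 w 0.0321 j6 -0.658  roll(cw) -1.379  Mx 0.037 eff6 -0.829 TCP mm [-3.9119 -0.6287 90.4752] xdir [-0.0126 -0.0101 -0.9999] F [-0.4301  0.1473 -0.1745]
[[-0.1585 -0.8911  0.4252  0.54  ]
 [-0.4835  0.4455  0.7535  0.1718]
 [-0.8609 -0.0861 -0.5015  0.3513]
 [ 0.      0.      0.      1.    ]]
pos err cm [  3.0997  -2.498  -10.6252] rot [-0.0927 -0.53    0.0653]
[0.52, -0.42, -1.77] [-0.015, -0.088, 0.011]
[0.35, -0.39, -1.82] [-0.015, -0.088, 0.011]
[0.19, -0.37, -1.85] [-0.015, -0.088, 0.011]
[0.02, -0.34, -1.86] [-0.015, -0.088, 0.011]
[-0.15, -0.31, -1.86] [-0.015, -0.088, 0.011]
[-0.31, -0.28, -1.84] [-0.015, -0.088, 0.011]
```

Call:
arm_command(
  increments=[
    [[-0.2,-0.4,-1.8,-0.015,-0.088,0.011,3.2],[0,-0.4,-1.8,-0.015,-0.088,0.011,3.2],[0,-0.4,-1.8,-0.015,-0.088,0.011,3.2],[0,-0.35,-1.8,-0.015,-0.088,0.011,3.2],[0,-0.3,-1.8,-0.015,-0.088,0.011,3.2],[0,-0.3,-1.8,-0.015,-0.088,0.011,3.2],[0,0,0,0,0,0,3.2]],
  ],
)

```text
time_s: 13.27
tool_pos: [0.5133, 0.0702, 0.3783]
tool_rot: [0.593, -0.385, 0.589, 0.392]
force: [-0.6, -1.3, 0.5]
width: 0.0317
```

Run:
```python
from h import *
feel('top'); look("e1","top"); rows(ngoal('top',.07,roll=.1),3)
```

```text
t 13.27 w 0.0317 j6 -1.057  roll(cw) -1.456  Mx -0.015 eff6 -0.567 TCP mm [-0.2292  4.7112 88.2918] xdir [-0.0039  0.0111 -0.9999] F [-0.4797  0.0584 -1.4125]
t 13.2667 j [ 0.1061  0.1698  1.3638  0.0117  1.6073 -1.0571] F [-0.6127 -1.2795  0.465 ] M [ 0.0434 -0.1298  0.013 ] w 0.03171108071762404
crop 190 147 TCP in boss frame mm/deg: [-0.2292  4.7112 88.2918]
pos err cm [ 1.7783 -0.1244 -0.6835] rot [-0.014   0.0102 -0.0061]
[0.59, -0.04, -0.23] [-0.005, 0.003, -0.002]
[0.59, -0.04, -0.23] [-0.005, 0.003, -0.002]
[0.59, -0.04, -0.22] [-0.005, 0.003, -0.002]
```

View pics/e1.png

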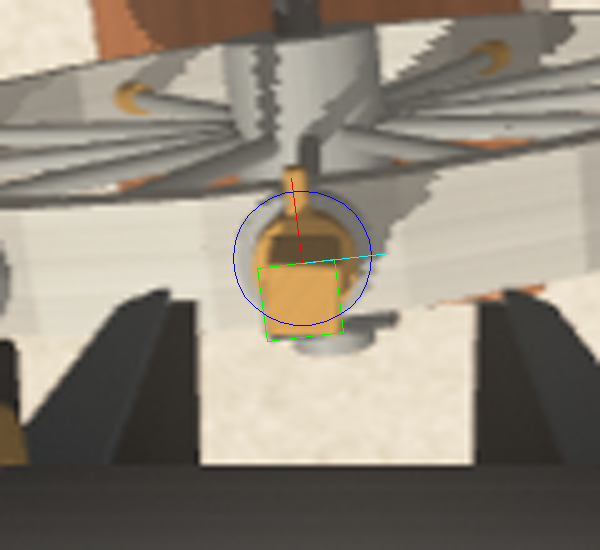

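The crop shows the top head at (301,300), right on the model and level with the pads, with the pointer still at -x. I'll descend in stages.

Call:
arm_command(
  increments=[
    [[1.3,0,-0.25,0,0.005,0,3.2],[1.3,0,-0.2,0,0.005,0,3.2],[1.3,0,0,0,0,0,3.2],[0,0,0,0,0,0,3.2]],
  ],
)

```text
time_s: 13.65
tool_pos: [0.5115, 0.0685, 0.3364]
tool_rot: [0.591, -0.384, 0.595, 0.387]
force: [-1.1, -0.7, -0.2]
width: 0.0319
```

Run:
```python
from h import *
feel('top'); rows(ngoal('top',.0125,roll=.1),3)
```

```text
t 13.65 w 0.0319 j6 -1.044  roll(cw) -1.446  Mx -0.020 eff6 -0.030 TCP mm [-1.5096  2.6174 46.4064] xdir [-0.007  -0.0013 -1.    ] F [ 0.1855  0.7623 -1.085 ]
pos err cm [ 3.3898 -0.2056 -0.2335] rot [-0.025  -0.0021 -0.0069]
[1.13, -0.07, -0.08] [-0.008, -0.001, -0.002]
[1.13, -0.07, -0.08] [-0.008, -0.001, -0.002]
[1.13, -0.06, -0.08] [-0.008, -0.001, -0.002]
```

Call:
arm_command(
  increments=[
    [[1.1,-0.1,-0.08,0,0,-0.003,3.2],[1.1,-0.05,-0.04,0,0,-0.003,3.2],[0.8,0,0,0,0,0,3.2],[0,0,0,0,0,0,3.2]],
  ],
)

```text
time_s: 13.98
tool_pos: [0.5128, 0.0704, 0.3041]
tool_rot: [0.591, -0.385, 0.595, 0.386]
force: [-0.3, 0.2, -0.2]
width: 0.0322
```

Run:
```python
from h import *
feel('top'); rows(ngoal('top',.0125,roll=.1),1)
```

```text
t 13.98 w 0.0322 j6 -1.037  roll(cw) -1.445  Mx 0.005 eff6 -0.008 TCP mm [-0.7799  4.7529 14.1149] xdir [-0.004  -0.0044 -1.    ] F [0.1778 0.326  0.1199]
pos err cm [ 0.1633 -0.1375 -0.461 ] rot [-0.0257 -0.0048 -0.0035]
[0.16, -0.14, -0.46] [-0.026, -0.005, -0.003]
```

Call:
arm_command(
  increments=[
    [[0.1,-0.12,-0.42,0,0,0,3.2],[0,0,0,0,0,0,3.0]],
  ],
)

```text
time_s: 14.15
tool_pos: [0.5125, 0.0669, 0.3031]
tool_rot: [0.59, -0.386, 0.595, 0.386]
force: [-0.6, -0.6, -0.6]
width: 0.0302
```

Run:
```python
from h import *
look('e2','top'); rows(ngoal('top',.0125,roll=.1),1)
```

```text
t 14.15 j [ 0.1093  0.186   1.5247 -0.0028  1.4371 -1.0443] F [-0.6155 -0.5861 -0.573 ] M [ 0.0872 -0.1397  0.001 ] w 0.0302221636658998
crop 194 180 TCP in boss frame mm/deg: [-0.0617  1.3461 13.1347]
pos err cm [ 0.0973 -0.0097 -0.171 ] rot [-0.0249 -0.0045 -0.0035]
[0.1, -0.01, -0.17] [-0.025, -0.004, -0.004]
```

View pics/e2.png

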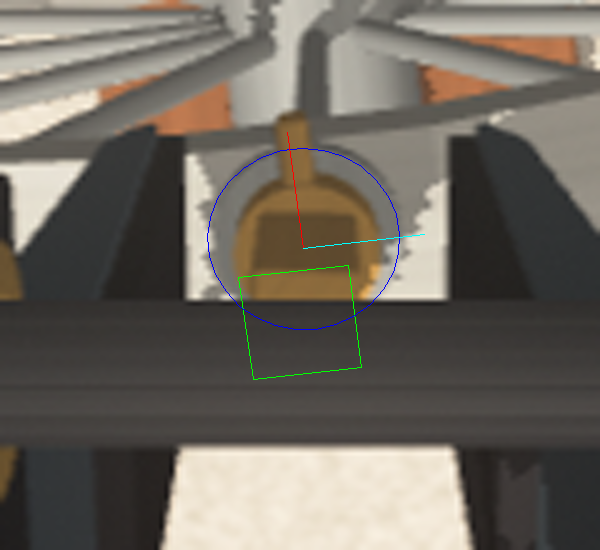

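Call:
arm_command(
  increments=[
    [[0.06,0,-0.16,0,0,0,2.6],[0,0,0,0,0,0,1.8],[0,0,0,0,0,0,1.0],[0,0,0,0,0,0,1.0],[0,0,0,0,0,0,1.0]],
  ],
  force=30,
)

```text
time_s: 14.62
tool_pos: [0.5129, 0.0654, 0.3046]
tool_rot: [0.592, -0.386, 0.594, 0.385]
force: [-0.7, 0.2, -1.6]
width: 0.0118
```

Run:
```python
from h import *
feel('top')
```

```text
t 14.62 w 0.0118 j6 -1.046  roll(cw) -1.445  Mx 0.011 eff6 0.002 TCP mm [ 0.687   0.0485 14.6002] xdir [-0.0011 -0.0029 -1.    ] F [ 1.6056  0.722  -0.0717]
```

Call:
arm_command(
  increments=[
    [[0,0,0,0.06,0,0,1.0],[0,0,0,0.06,0,0,1.0],[0,0,0,0.06,0,0,1.0]],
  ],
)

```text
time_s: 14.87
tool_pos: [0.5128, 0.0654, 0.3046]
tool_rot: [0.625, -0.329, 0.627, 0.328]
force: [-0.7, -0.5, -0.9]
width: 0.012
```

Run:
```python
from h import *
feel('top')
```

```text
t 14.87 w 0.0120 j6 -0.859  roll(cw) -1.258  Mx -0.011 eff6 -0.621 TCP mm [ 0.6525 -0.0098 14.5808] xdir [-0.0011 -0.0027 -1.    ] F [ 0.8991  0.3318 -0.7763]
```

Call:
arm_command(
  increments=[
    [[0,0,0,0.06,0,0,1.0],[0,0,0,0.06,0,0,1.0]],
  ],
)

```text
time_s: 15.03
tool_pos: [0.5128, 0.0653, 0.3046]
tool_rot: [0.645, -0.289, 0.647, 0.288]
force: [-0.9, 0.4, -0.4]
width: 0.0116
```

Run:
```python
from h import *
feel('top')
```

```text
t 15.03 w 0.0116 j6 -0.733  roll(cw) -1.131  Mx -0.072 eff6 -0.609 TCP mm [ 0.6287 -0.0826 14.5675] xdir [-0.0011 -0.0027 -1.    ] F [ 0.4335  0.9582 -0.3511]
```

Call:
arm_command(
  increments=[
    [[0,0,0,0.06,0,0,1.0],[0,0,0,0.06,0,0,1.0]],
  ],
)

```text
time_s: 15.2
tool_pos: [0.5127, 0.0653, 0.3046]
tool_rot: [0.662, -0.247, 0.664, 0.246]
force: [0.5, -0.4, -0.5]
width: 0.0116
```

Run:
```python
from h import *
feel('top')
```

```text
t 15.20 w 0.0116 j6 -0.607  roll(cw) -1.005  Mx -0.009 eff6 -0.609 TCP mm [ 0.589  -0.1635 14.5697] xdir [-0.0012 -0.0027 -1.    ] F [ 0.4908 -0.6138  0.155 ]
```

Call:
arm_command(
  increments=[
    [[0,0,0,0.06,0,0,1.0],[0,0,0,0.06,0,0,1.0]],
  ],
)

```text
time_s: 15.37
tool_pos: [0.5127, 0.0652, 0.3046]
tool_rot: [0.676, -0.205, 0.678, 0.204]
force: [0.2, -0.0, -1.3]
width: 0.0114
```

Run:
```python
from h import *
feel('top')
```

```text
t 15.37 w 0.0114 j6 -0.481  roll(cw) -0.879  Mx -0.081 eff6 -0.609 TCP mm [ 0.55   -0.2201 14.56  ] xdir [-0.0013 -0.0026 -1.    ] F [ 1.278  -0.0925  0.1271]
```

Call:
arm_command(
  increments=[
    [[0,0,0,0.06,0,0,1.0],[0,0,0,0.06,0,0,1.0]],
  ],
)

```text
time_s: 15.53
tool_pos: [0.5126, 0.0652, 0.3046]
tool_rot: [0.688, -0.162, 0.689, 0.161]
force: [0.4, -0.9, -0.9]
width: 0.0114
```

Run:
```python
from h import *
feel('top')
```

```text
t 15.53 w 0.0114 j6 -0.354  roll(cw) -0.752  Mx 0.004 eff6 -0.609 TCP mm [ 0.5243 -0.2937 14.5621] xdir [-0.0014 -0.0027 -1.    ] F [ 0.9438 -0.9772 -0.0425]
```

Call:
arm_command(
  increments=[
    [[0,0,0,0.06,0,0,1.0],[0,0,0,0.06,0,0,1.0]],
  ],
)

```text
time_s: 15.7
tool_pos: [0.5125, 0.0651, 0.3046]
tool_rot: [0.696, -0.118, 0.698, 0.117]
force: [-0.2, 0.7, -0.3]
width: 0.0112
```

Run:
```python
from h import *
feel('top')
```

```text
t 15.70 w 0.0112 j6 -0.228  roll(cw) -0.626  Mx -0.041 eff6 -0.609 TCP mm [ 0.4603 -0.3358 14.559 ] xdir [-0.0015 -0.0026 -1.    ] F [ 0.3053  0.6972 -0.0021]
```

Call:
arm_command(
  increments=[
    [[0,0,0,0.06,0,0,1.0],[0,0,0,0.03,0,0,1.0]],
  ],
)

```text
time_s: 15.87
tool_pos: [0.5125, 0.0651, 0.3046]
tool_rot: [0.701, -0.085, 0.703, 0.084]
force: [1.0, 0.6, -1.1]
width: 0.0118
```

Run:
```python
from h import *
feel('top')
```

```text
t 15.87 w 0.0118 j6 -0.134  roll(cw) -0.532  Mx -0.316 eff6 0.186 TCP mm [ 0.4219 -0.3467 14.5813] xdir [-0.0015 -0.0027 -1.    ] F [1.0636 0.3912 1.1413]
```

Call:
arm_command(
  increments=[
    [[0,0,0,0.06,0,0,1.0],[0,0,0,0.06,0,0,1.0]],
  ],
)

```text
time_s: 16.03
tool_pos: [0.5124, 0.0651, 0.3046]
tool_rot: [0.705, -0.042, 0.707, 0.04]
force: [-0.2, -0.3, -0.2]
width: 0.0115
```

Run:
```python
from h import *
feel('top')
```

```text
t 16.03 w 0.0115 j6 -0.010  roll(cw) -0.408  Mx -0.324 eff6 -0.303 TCP mm [ 0.3634 -0.3961 14.5747] xdir [-0.0015 -0.0029 -1.    ] F [ 0.2167 -0.2715 -0.2136]
```

The torque rose between roll -0.626 and -0.532, so the collar came along at about -0.58 and the target is about +2.56. That exceeds joint 6's range, so I'll turn part way, then regrip.

Call:
arm_command(
  increments=[
    [[0,0,0,0.08,0,0,1.0],[0,0,0,0.08,0,0,1.0],[0,0,0,0.08,0,0,1.0],[0,0,0,0.08,0,0,1.0],[0,0,0,0.08,0,0,1.0],[0,0,0,0.08,0,0,1.0],[0,0,0,0.08,0,0,1.0],[0,0,0,0.08,0,0,1.0],[0,0,0,0.08,0,0,1.0],[0,0,0,0.08,0,0,1.0]],
  ],
)

```text
time_s: 16.87
tool_pos: [0.5119, 0.0652, 0.3046]
tool_rot: [0.662, 0.246, 0.663, -0.249]
force: [0.1, 0.4, 0.5]
width: 0.0112
```

Call:
arm_command(
  increments=[
    [[0,0,0,0.08,0,0,1.0],[0,0,0,0.08,0,0,1.0],[0,0,0,0.08,0,0,1.0],[0,0,0,0.08,0,0,1.0],[0,0,0,0.08,0,0,1.0],[0,0,0,0.08,0,0,1.0],[0,0,0,0.08,0,0,1.0],[0,0,0,0,0,0,1.0]],
  ],
)

```text
time_s: 17.53
tool_pos: [0.5118, 0.0655, 0.3046]
tool_rot: [0.563, 0.426, 0.563, -0.429]
force: [-0.4, 0.1, -1.1]
width: 0.0121
```

Run:
```python
from h import *
feel('top')
```

```text
t 17.53 w 0.0121 j6 1.406  roll(cw) 1.006  Mx -0.204 eff6 0.770 TCP mm [-0.3827 -0.1946 14.5965] xdir [-0.0016 -0.0041 -1.    ] F [ 1.1373 -0.3227 -0.1988]
```

Call:
arm_command(
  increments=[
    [[0,0,0,0,0,0,2.5],[0,0,0,0,0,0,3.4],[0,0,0,0,0,0,3.4],[-1.3,0,0,0,0,0,3.4],[-1.3,0,0,0,0,0,3.4],[-1.3,0,0,0,0,0,3.4],[0,0,0,0,0,0,3.4]],
  ],
)

```text
time_s: 18.12
tool_pos: [0.5114, 0.0655, 0.3447]
tool_rot: [0.564, 0.424, 0.565, -0.427]
force: [0.4, 0.1, -0.3]
width: 0.0338
```

Run:
```python
from h import *
feel('top'); look("e3","top")
```

```text
t 18.12 w 0.0338 j6 1.398  roll(cw) 0.999  Mx 0.039 eff6 0.006 TCP mm [-0.7209 -0.2976 54.6898] xdir [-0.0033 -0.0045 -1.    ] F [ 0.3007  0.4469 -0.0147]
t 18.1167 j [ 0.107   0.1725  1.441  -0.0029  1.5329  1.3982] F [ 0.4241  0.1365 -0.3031] M [-0.003  -0.0089 -0.039 ] w 0.03378067089335205
crop 197 157 TCP in boss frame mm/deg: [-0.7209 -0.2976 54.6898]
```

View pics/e3.png

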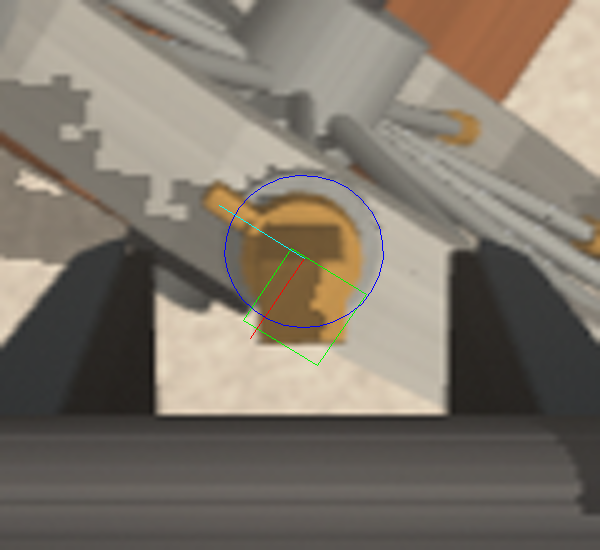

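The top pointer tip at (210,193) lies along the +y line, confirming the first quarter. I'll roll back a quarter turn and regrip.

Call:
arm_command(
  increments=[
    [[0,0,0,-0.12,0,0,3.4],[0,0,0,-0.12,0,0,3.4],[0,0,0,-0.12,0,0,3.4],[0,0,0,-0.12,0,0,3.4],[0,0,0,-0.12,0,0,3.4],[0,0,0,-0.12,0,0,3.4],[0,0,0,-0.12,0,0,3.4],[0,0,0,-0.12,0,0,3.4],[0,0,0,-0.12,0,0,3.4],[0,0,0,-0.12,0,0,3.4]],
  ],
)

```text
time_s: 19.0
tool_pos: [0.5075, 0.0649, 0.3335]
tool_rot: [0.7, 0.013, 0.714, -0.017]
force: [-0.6, 0.7, 0.3]
width: 0.0341
```

Call:
arm_command(
  increments=[
    [[0,0,0,-0.12,0,0,3.4],[0,0,0,-0.12,0,0,3.4],[0,0,0,-0.05,0,0,3.4],[0,0,0,0,0,0,3.4]],
  ],
)

```text
time_s: 19.33
tool_pos: [0.5057, 0.0647, 0.329]
tool_rot: [0.691, -0.094, 0.711, 0.093]
force: [-0.1, 0.1, 0.1]
width: 0.0342
```

Run:
```python
from h import *
feel('top'); look("e4","top"); rows(ngoal('top',.0125,roll=-.571+1.571),3)
```

```text
t 19.33 w 0.0342 j6 -0.158  roll(cw) -0.557  Mx 0.071 eff6 -0.364 TCP mm [-5.9285 -2.7022 39.0084] xdir [-0.0243 -0.0132 -0.9996] F [-0.1051  0.0844 -0.094 ]
t 19.3333 j [ 0.1065  0.1789  1.4711 -0.0027  1.5192 -0.1579] F [-0.1099  0.0575  0.1077] M [-0.0199 -0.1314 -0.0696] w 0.034232239936148295
crop 207 167 TCP in boss frame mm/deg: [-5.9285 -2.7022 39.0084]
pos err cm [ 2.6226 -0.0893  0.7249] rot [-0.0161 -0.0279 -0.0019]
[0.87, -0.03, 0.24] [-0.005, -0.009, -0.001]
[0.88, -0.03, 0.23] [-0.005, -0.009, -0.001]
[0.88, -0.03, 0.22] [-0.005, -0.009, -0.001]
```

View pics/e4.png

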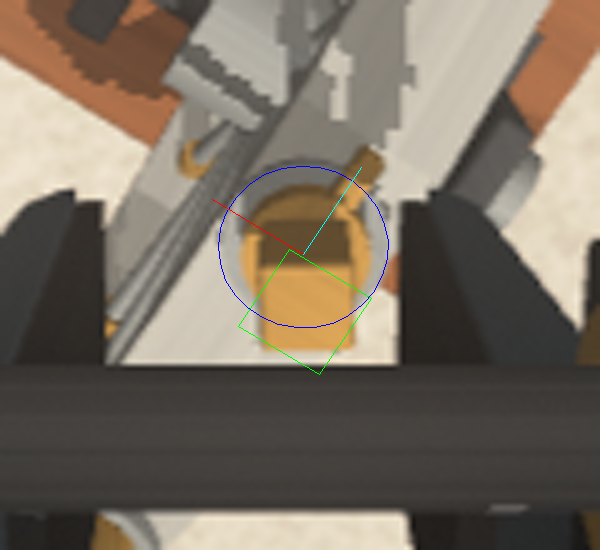

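Call:
arm_command(
  increments=[
    [[0,-0.05,0.5,0,-0.027,0,3.4],[0,0,0.2,0,0,0,3.4],[0,0,0,0,0,0,3.4]],
  ],
)

```text
time_s: 19.63
tool_pos: [0.5122, 0.066, 0.3271]
tool_rot: [0.7, -0.091, 0.702, 0.092]
force: [-0.1, -0.3, 0.4]
width: 0.0337
```

Run:
```python
from h import *
feel('top'); rows(ngoal('top',.0125,roll=1.0),3)
```

```text
t 19.63 w 0.0337 j6 -0.154  roll(cw) -0.551  Mx 0.023 eff6 -0.005 TCP mm [-0.1136  0.4095 37.1001] xdir [-0.0037  0.0002 -1.    ] F [-0.44   -0.3138 -0.1435]
pos err cm [ 2.4599 -0.046  -0.0043] rot [-0.02   -0.003  -0.0021]
[0.82, -0.02, -0.0] [-0.007, -0.001, -0.001]
[0.82, -0.01, -0.0] [-0.007, -0.001, -0.001]
[0.82, -0.01, -0.0] [-0.007, -0.001, -0.001]
```

Call:
arm_command(
  increments=[
    [[0.8,-0.03,0,-0.01,0,0,3.4],[0.8,0,0,-0.01,0,0,3.4],[0.6,0,0,0,0,0,3.4],[0,0,0,0,0,0,3.4]],
  ],
)

```text
time_s: 19.97
tool_pos: [0.5118, 0.0657, 0.3021]
tool_rot: [0.698, -0.098, 0.702, 0.099]
force: [-1.2, 0.1, -0.5]
width: 0.034
```

Run:
```python
from h import *
feel('top'); rows(ngoal('top',.0125,roll=1.0),1)
```

```text
t 19.97 w 0.0340 j6 -0.175  roll(cw) -0.572  Mx 0.038 eff6 -0.006 TCP mm [-0.4457 -0.0237 12.0519] xdir [-0.006 -0.001 -1.   ] F [ 0.4783  0.4614 -1.1446]
pos err cm [-0.0451 -0.022   0.0385] rot [ 0.0007 -0.0056 -0.0024]
[-0.05, -0.02, 0.04] [0.001, -0.006, -0.002]
```

Call:
arm_command(
  increments=[
    [[-0.1,0,0.04,0,0,0,2.6],[0,0,0,0,0,0,1.8],[0,0,0,0,0,0,1.0],[0,0,0,0,0,0,1.0],[0,0,0,0,0,0,1.0]],
  ],
  force=30,
)

```text
time_s: 20.38
tool_pos: [0.5122, 0.0659, 0.3023]
tool_rot: [0.698, -0.098, 0.703, 0.099]
force: [-0.3, 0.4, -0.8]
width: 0.0114
```

Run:
```python
from h import *
feel('top')
```

```text
t 20.38 w 0.0114 j6 -0.175  roll(cw) -0.571  Mx -0.074 eff6 0.052 TCP mm [-0.055   0.3018 12.261 ] xdir [-0.0071 -0.0013 -1.    ] F [ 0.7819  0.4288 -0.1777]
```

Call:
arm_command(
  increments=[
    [[0,0,0,0.06,0,0,1.0],[0,0,0,0.06,0,0,1.0]],
  ],
)

```text
time_s: 20.55
tool_pos: [0.5123, 0.0659, 0.3022]
tool_rot: [0.702, -0.055, 0.707, 0.056]
force: [-0.0, -0.6, -0.7]
width: 0.0113
```

Run:
```python
from h import *
feel('top')
```

```text
t 20.55 w 0.0113 j6 -0.052  roll(cw) -0.449  Mx -0.352 eff6 -0.315 TCP mm [-0.036   0.3391 12.2337] xdir [-0.007  -0.0015 -1.    ] F [ 0.6851 -0.6236 -0.1066]
```

The collar moves at once on the regrip. The head turned by less than 0.01 rad in the gripper change. Remaining: to roll 0.985.

Call:
arm_command(
  increments=[
    [[0,0,0,0.08,0,0,1.0],[0,0,0,0.08,0,0,1.0],[0,0,0,0.08,0,0,1.0],[0,0,0,0.08,0,0,1.0],[0,0,0,0.08,0,0,1.0],[0,0,0,0.08,0,0,1.0],[0,0,0,0.08,0,0,1.0],[0,0,0,0.08,0,0,1.0],[0,0,0,0.08,0,0,1.0],[0,0,0,0.08,0,0,1.0]],
  ],
)

```text
time_s: 21.38
tool_pos: [0.5124, 0.0659, 0.3023]
tool_rot: [0.665, 0.233, 0.669, -0.235]
force: [1.1, -0.8, -2.6]
width: 0.0121
```

Call:
arm_command(
  increments=[
    [[0,0,0,0.08,0,0,1.0],[0,0,0,0.08,0,0,1.0],[0,0,0,0.08,0,0,1.0],[0,0,0,0.08,0,0,1.0],[0,0,0,0.08,0,0,1.0],[0,0,0,0.08,0,0,1.0],[0,0,0,0,0,0,1.0]],
  ],
)

```text
time_s: 21.97
tool_pos: [0.5125, 0.0658, 0.3022]
tool_rot: [0.587, 0.39, 0.59, -0.393]
force: [-0.3, -0.1, -1.7]
width: 0.0112
```

Run:
```python
from h import *
feel('top')
```

```text
t 21.97 w 0.0112 j6 1.281  roll(cw) 0.882  Mx -0.317 eff6 0.784 TCP mm [ 0.2516  0.2864 12.249 ] xdir [-0.0051 -0.0037 -1.    ] F [ 1.6812 -0.336  -0.0505]
```

Call:
arm_command(
  increments=[
    [[0,0,0,0.05,0,0,1.0],[0,0,0,0.05,0,0,1.0],[0,0,0,0,0,0,1.0]],
  ],
)

```text
time_s: 22.22
tool_pos: [0.5125, 0.0658, 0.3023]
tool_rot: [0.568, 0.418, 0.57, -0.421]
force: [-0.5, 0.4, -1.2]
width: 0.0117
```

Run:
```python
from h import *
feel('top')
```

```text
t 22.22 w 0.0117 j6 1.377  roll(cw) 0.978  Mx -0.230 eff6 0.609 TCP mm [ 0.2754  0.2572 12.2699] xdir [-0.0048 -0.004  -1.    ] F [ 1.2375 -0.3228 -0.4768]
```

Call:
arm_command(
  increments=[
    [[0,0,0,0,0,0,2.5],[0,0,0,0,0,0,3.4],[0,0,0,0,0,0,3.4],[-1.3,0,0,0,0,0,3.4],[-1.3,0,0,0,0,0,3.4],[-1.3,0,0,0,0,0,3.4],[-1.3,0,0,0,0,0,3.4],[0,0,0,0,0,0,3.4]],
  ],
)

```text
time_s: 22.88
tool_pos: [0.5124, 0.0658, 0.3567]
tool_rot: [0.57, 0.415, 0.573, -0.419]
force: [0.7, -0.2, 0.3]
width: 0.0339
```

Run:
```python
from h import *
feel('top'); look("e5","top")
```

```text
t 22.88 w 0.0339 j6 1.368  roll(cw) 0.969  Mx 0.019 eff6 0.006 TCP mm [ 0.079   0.2767 66.6817] xdir [-0.0058 -0.0041 -1.    ] F [-0.352   0.5729  0.3864]
t 22.8833 j [ 0.1065  0.1735  1.4109 -0.0015  1.5641  1.3676] F [ 0.6658 -0.1926  0.348 ] M [ 0.0563  0.0125 -0.0194] w 0.033895063359800526
crop 197 153 TCP in boss frame mm/deg: [ 0.079   0.2767 66.6817]
```

View pics/e5.png

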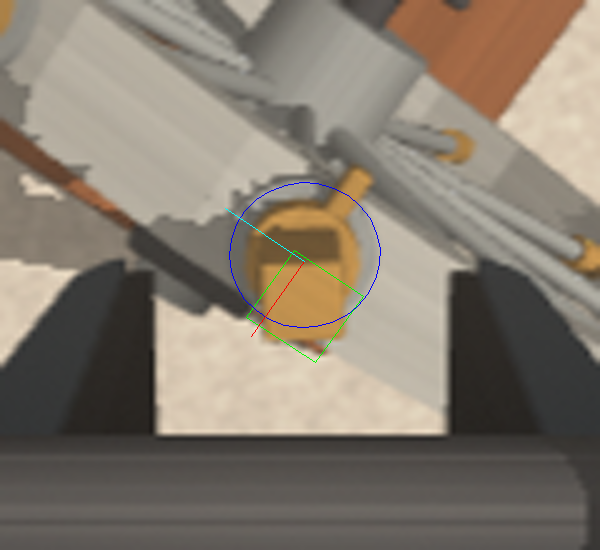

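The top pointer tip at (362,178) is now exactly opposite its start (+x), confirming the two quarter turns. Next is the right nipple.

Call:
arm_command(
  increments=[
    [[-0.4,0,0,-0.122,0,0,3.2],[-0.4,0,0,-0.122,0,0,3.2],[-0.4,0,0,-0.122,0,0,3.2],[-0.4,0,0,-0.122,0,0,3.2],[-0.4,0,0,-0.122,0,0,3.2],[-0.4,0,0,-0.122,0,0,3.2],[-0.3,0,0,-0.122,0,0,3.2],[-0.3,0,0,-0.122,0,0,3.2],[-0.3,0,0,-0.122,0,0,3.2],[-0.3,0,0,-0.122,0,0,3.2]],
  ],
)

```text
time_s: 23.77
tool_pos: [0.5089, 0.0655, 0.3821]
tool_rot: [0.698, 0.001, 0.716, -0.004]
force: [-0.3, 0.3, -0.2]
width: 0.0323
```

Call:
arm_command(
  increments=[
    [[-0.2,0,0,-0.122,0,0,3.2],[-0.2,0,0,-0.122,0,0,3.2],[-0.2,0,0,-0.122,0,0,3.2],[-0.2,0,0,-0.122,0,0,3.2],[-0.2,0,0,-0.122,0,0,3.2],[-0.2,0,0,-0.122,0,0,3.2],[-0.2,0,0,-0.122,0,0,3.2],[-0.2,0,0,-0.122,0,0,3.2],[-0.2,0,0,-0.122,0,0,3.2],[0,0,0,0,0,0,3.2]],
  ],
)

```text
time_s: 24.6
tool_pos: [0.5065, 0.0652, 0.39]
tool_rot: [0.586, -0.369, 0.613, 0.381]
force: [0.5, -0.9, -0.5]
width: 0.0319
```

Run:
```python
from h import *
feel('top'); print(tool()); rows(ngoal('right',.085,roll=.1),6)
```

```text
t 24.60 w 0.0319 j6 -1.013  roll(cw) -1.412  Mx 0.004 eff6 -0.788 TCP mm [ -5.3006  -2.0186 100.0401] xdir [-0.0382 -0.0173 -0.9991] F [ 0.4811 -0.8774 -0.5203]
[[-0.0415 -0.899   0.4359  0.5065]
 [-0.0055  0.4365  0.8997  0.0652]
 [-0.9991  0.0349 -0.0231  0.39  ]
 [ 0.      0.      0.      1.    ]]
pos err cm [  4.5425  -2.3554 -10.2267] rot [-0.0681 -0.5412  0.033 ]
[0.76, -0.39, -1.7] [-0.011, -0.09, 0.006]
[0.6, -0.38, -1.77] [-0.011, -0.09, 0.006]
[0.43, -0.36, -1.82] [-0.011, -0.09, 0.006]
[0.27, -0.34, -1.86] [-0.011, -0.09, 0.006]
[0.1, -0.32, -1.88] [-0.011, -0.09, 0.006]
[-0.08, -0.3, -1.88] [-0.011, -0.09, 0.006]
```

Call:
arm_command(
  increments=[
    [[0.2,-0.4,-1.7,-0.01,-0.09,0.006,3.2],[0.3,-0.4,-1.8,-0.01,-0.09,0.006,3.2],[0.3,-0.35,-1.8,-0.01,-0.09,0.006,3.2],[0.3,-0.35,-1.8,-0.01,-0.09,0.006,3.2],[0.2,-0.3,-1.9,-0.01,-0.09,0.006,3.2],[0.1,-0.3,-1.9,-0.01,-0.09,0.006,3.2],[0,0,0,0,0,0,3.2]],
  ],
)

```text
time_s: 25.18
tool_pos: [0.4812, -0.0355, 0.3449]
tool_rot: [0.716, -0.25, 0.423, 0.495]
force: [-0.3, -0.6, -1.6]
width: 0.0318
```

Run:
```python
from h import *
feel('right'); look("f1","right"); rows(ngoal('right',.07,roll=.1),2)
```

```text
t 25.18 w 0.0318 j6 -1.686  roll(cw) -1.450  Mx -0.103 eff6 -0.694 TCP mm [-0.6153  0.9295 83.0174] xdir [ 0.0011  0.0238 -0.9997] F [ 1.0032 -0.0546 -1.4409]
t 25.1833 j [-0.4641  0.1173  1.6262  0.5398  1.5108 -1.6859] F [-0.3165 -0.6407 -1.6047] M [-0.2887 -0.0329  0.0499] w 0.03181976820527503
crop 193 149 TCP in boss frame mm/deg: [-0.6153  0.9295 83.0174]
pos err cm [ 1.3489 -0.0766 -0.3726] rot [-0.0187  0.0236 -0.0008]
[0.67, -0.04, -0.19] [-0.009, 0.012, -0.0]
[0.68, -0.04, -0.18] [-0.009, 0.012, -0.0]
```

View pics/f1.png

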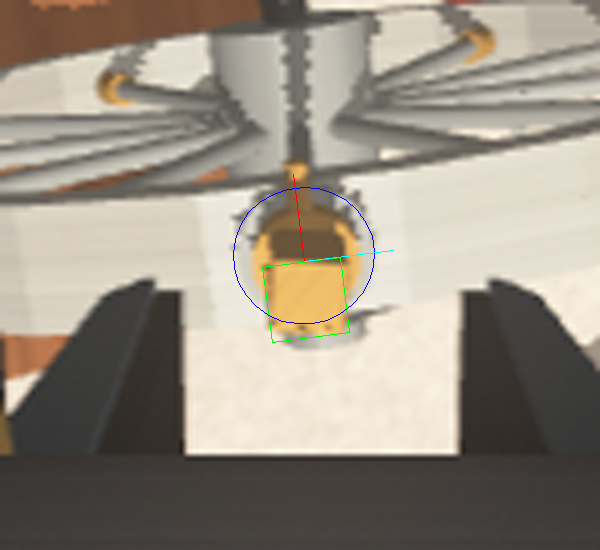

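The right head is at (307,298), on the model outline, with its pointer at -x, untouched. I'll descend.

Call:
arm_command(
  increments=[
    [[1.3,-0.04,-0.18,0,0.012,0,3.2],[1.3,0,-0.1,0,0.008,0,3.2],[1.1,0,0,0,0,0,3.2],[0,0,0,0,0,0,3.2]],
  ],
)

```text
time_s: 25.57
tool_pos: [0.4877, -0.0171, 0.3125]
tool_rot: [0.713, -0.253, 0.433, 0.489]
force: [-0.6, 0.3, -0.0]
width: 0.0319
```

Run:
```python
from h import *
feel('right'); rows(ngoal('right',.0125,roll=.1),3)
```

```text
t 25.57 w 0.0319 j6 -1.664  roll(cw) -1.441  Mx -0.086 eff6 -0.003 TCP mm [ 0.3462  1.5535 45.2057] xdir [ 0.0012  0.0007 -1.    ] F [ 0.0505  0.6095 -0.0036]
pos err cm [ 3.2704  0.0179 -0.1612] rot [-0.0297  0.0008  0.0011]
[1.09, 0.01, -0.05] [-0.01, 0.0, 0.0]
[1.09, 0.01, -0.05] [-0.01, 0.0, 0.0]
[1.09, 0.01, -0.05] [-0.01, 0.0, 0.0]
```

Call:
arm_command(
  increments=[
    [[1.1,0,-0.06,0,0,0,3.2],[1.0,0,-0.06,0,0,0,3.2],[0.7,0,0,0,0,0,3.2],[0,0,0,0,0,0,3.2]],
  ],
)

```text
time_s: 25.9
tool_pos: [0.4927, -0.0009, 0.2885]
tool_rot: [0.713, -0.254, 0.433, 0.49]
force: [0.1, 0.7, -0.0]
width: 0.0318
```

Run:
```python
from h import *
feel('right'); look("f2","right"); rows(ngoal('right',.0125,roll=.1),1)
```

```text
t 25.90 w 0.0318 j6 -1.665  roll(cw) -1.444  Mx 0.010 eff6 0.028 TCP mm [ 0.4201  4.2263 15.9359] xdir [ 0.0014 -0.0008 -1.    ] F [0.3339 0.1567 0.5533]
t 25.9 j [-0.3728  0.1377  1.7328  0.5353  1.3505 -1.6649] F [ 0.1086  0.656  -0.0054] M [-0.176   0.0353 -0.0214] w 0.03176573880858229
crop 189 178 TCP in boss frame mm/deg: [ 0.4201  4.2263 15.9359]
pos err cm [ 0.4057  0.0172 -0.4413] rot [-0.0268 -0.0004  0.0023]
[0.41, 0.02, -0.44] [-0.027, -0.0, 0.002]
```

View pics/f2.png

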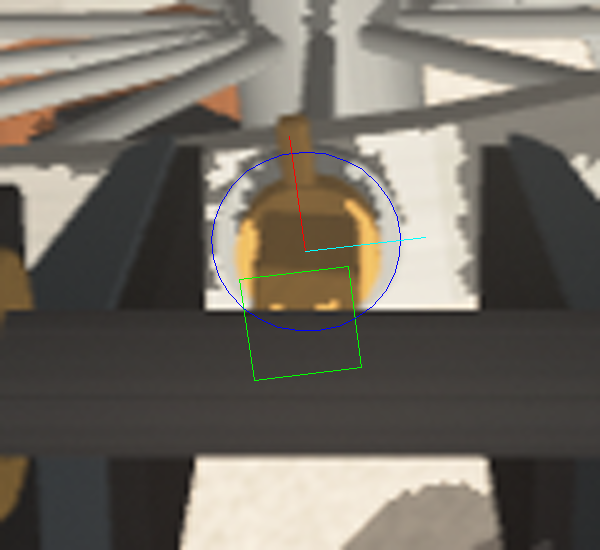

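Call:
arm_command(
  increments=[
    [[0.2,0,-0.42,0,0,0,3.0],[0.1,0,0,0,0,0,2.8]],
  ],
)

```text
time_s: 26.12
tool_pos: [0.4922, -0.0031, 0.2851]
tool_rot: [0.713, -0.255, 0.433, 0.489]
force: [0.2, -0.7, 0.5]
width: 0.0281
```

Run:
```python
from h import *
feel('right'); rows(ngoal('right',.0125,roll=.1),1)
```

```text
t 26.12 w 0.0281 j6 -1.675  roll(cw) -1.445  Mx -0.065 eff6 -0.007 TCP mm [ 0.6421  0.6293 14.113 ] xdir [ 0.0036 -0.0011 -1.    ] F [-0.7418 -0.445  -0.2792]
pos err cm [ 0.1611  0.0564 -0.0704] rot [-0.0253 -0.0007  0.0037]
[0.16, 0.06, -0.07] [-0.025, -0.001, 0.004]
```

Call:
arm_command(
  increments=[
    [[0.12,0.03,-0.07,0,0,0,2.0],[0,0,0,0,0,0,1.4],[0,0,0,0,0,0,1.0],[0,0,0,0,0,0,1.0],[0,0,0,0,0,0,1.0]],
  ],
  force=30,
)

```text
time_s: 26.53
tool_pos: [0.4923, -0.0033, 0.2844]
tool_rot: [0.714, -0.255, 0.432, 0.489]
force: [-0.1, 0.7, -1.0]
width: 0.0117
```

Run:
```python
from h import *
feel('right')
```

```text
t 26.53 w 0.0117 j6 -1.677  roll(cw) -1.444  Mx -0.074 eff6 0.053 TCP mm [ 0.7677  0.0647 13.604 ] xdir [ 0.0054  0.0002 -1.    ] F [ 1.206   0.3131 -0.0045]
```

Call:
arm_command(
  increments=[
    [[0,0,0,0.06,0,0,1.0],[0,0,0,0.06,0,0,1.0],[0,0,0,0.06,0,0,1.0]],
  ],
)

```text
time_s: 26.78
tool_pos: [0.4922, -0.0034, 0.2843]
tool_rot: [0.735, -0.187, 0.476, 0.446]
force: [0.1, 1.3, 0.5]
width: 0.0115
```

Run:
```python
from h import *
feel('right')
```

```text
t 26.78 w 0.0115 j6 -1.490  roll(cw) -1.257  Mx -0.006 eff6 -0.578 TCP mm [ 0.7271 -0.0706 13.5917] xdir [ 0.0053  0.0002 -1.    ] F [0.1662 0.6936 1.1963]
```

Call:
arm_command(
  increments=[
    [[0,0,0,0.06,0,0,1.0],[0,0,0,0.06,0,0,1.0]],
  ],
)

```text
time_s: 26.95
tool_pos: [0.4922, -0.0035, 0.2843]
tool_rot: [0.745, -0.14, 0.503, 0.415]
force: [0.7, 1.1, -0.2]
width: 0.0114
```

Run:
```python
from h import *
feel('right')
```

```text
t 26.95 w 0.0114 j6 -1.363  roll(cw) -1.131  Mx -0.099 eff6 -0.566 TCP mm [ 0.696  -0.1699 13.5714] xdir [ 0.0051  0.0001 -1.    ] F [0.7571 0.0657 1.0578]
```

Call:
arm_command(
  increments=[
    [[0,0,0,0.06,0,0,1.0],[0,0,0,0.06,0,0,1.0]],
  ],
)

```text
time_s: 27.12
tool_pos: [0.4921, -0.0035, 0.2842]
tool_rot: [0.752, -0.093, 0.528, 0.383]
force: [0.2, 0.7, -1.1]
width: 0.0117
```

Run:
```python
from h import *
feel('right')
```

```text
t 27.12 w 0.0117 j6 -1.237  roll(cw) -1.004  Mx -0.054 eff6 -0.566 TCP mm [ 0.6419 -0.2545 13.5621] xdir [ 0.0049 -0.     -1.    ] F [1.3201 0.0111 0.082 ]
```

Call:
arm_command(
  increments=[
    [[0,0,0,0.06,0,0,1.0],[0,0,0,0.06,0,0,1.0]],
  ],
)

```text
time_s: 27.28
tool_pos: [0.4921, -0.0037, 0.2842]
tool_rot: [0.756, -0.046, 0.552, 0.349]
force: [0.9, 1.6, -1.3]
width: 0.0113
```

Run:
```python
from h import *
feel('right')
```

```text
t 27.28 w 0.0113 j6 -1.112  roll(cw) -0.879  Mx -0.328 eff6 -0.239 TCP mm [ 0.6846 -0.3923 13.5987] xdir [ 0.005  -0.0004 -1.    ] F [2.045  0.2706 0.9573]
```

Call:
arm_command(
  increments=[
    [[0,0,0,0.06,0,0,1.0],[0,0,0,0.06,0,0,1.0]],
  ],
)

```text
time_s: 27.45
tool_pos: [0.492, -0.0037, 0.2841]
tool_rot: [0.758, 0.001, 0.572, 0.314]
force: [0.8, 0.8, -0.5]
width: 0.0115
```

Run:
```python
from h import *
feel('right')
```

```text
t 27.45 w 0.0115 j6 -0.987  roll(cw) -0.755  Mx -0.374 eff6 -0.258 TCP mm [ 0.6309 -0.4784 13.5931] xdir [ 0.0047 -0.0008 -1.    ] F [0.8813 0.0774 0.7709]
```

The collar came along between -1.004 and -0.879, about -0.94, so the target roll is about +0.63.

Call:
arm_command(
  increments=[
    [[0,0,0,0.08,0,0,1.0],[0,0,0,0.08,0,0,1.0],[0,0,0,0.08,0,0,1.0],[0,0,0,0.08,0,0,1.0],[0,0,0,0.08,0,0,1.0],[0,0,0,0.08,0,0,1.0],[0,0,0,0.08,0,0,1.0],[0,0,0,0.08,0,0,1.0],[0,0,0,0.08,0,0,1.0],[0,0,0,0.08,0,0,1.0]],
  ],
)

```text
time_s: 28.28
tool_pos: [0.4914, -0.0037, 0.284]
tool_rot: [0.692, 0.306, 0.651, 0.056]
force: [-0.5, 0.9, -0.9]
width: 0.0118
```

Call:
arm_command(
  increments=[
    [[0,0,0,0.08,0,0,1.0],[0,0,0,0.08,0,0,1.0],[0,0,0,0.08,0,0,1.0],[0,0,0,0.08,0,0,1.0],[0,0,0,0.08,0,0,1.0],[0,0,0,0,0,0,1.0]],
  ],
)

```text
time_s: 28.78
tool_pos: [0.491, -0.0036, 0.284]
tool_rot: [0.614, 0.442, 0.649, -0.081]
force: [-0.3, 1.6, -2.2]
width: 0.0117
```

Run:
```python
from h import *
feel('right')
```

```text
t 28.78 w 0.0117 j6 0.263  roll(cw) 0.493  Mx -0.238 eff6 0.765 TCP mm [-0.3488 -0.6262 13.5961] xdir [ 0.0015 -0.0035 -1.    ] F [ 2.6299 -0.2229 -0.7041]
```

Call:
arm_command(
  increments=[
    [[0,0,0,0.07,0,0,1.0],[0,0,0,0.06,0,0,1.0],[0,0,0,0,0,0,1.0]],
  ],
)

```text
time_s: 29.03
tool_pos: [0.491, -0.0035, 0.2841]
tool_rot: [0.584, 0.48, 0.643, -0.122]
force: [0.8, 1.6, -1.5]
width: 0.0116
```

Run:
```python
from h import *
feel('right')
```

```text
t 29.03 w 0.0116 j6 0.391  roll(cw) 0.620  Mx -0.269 eff6 0.645 TCP mm [-0.4484 -0.5637 13.6007] xdir [ 0.0011 -0.0037 -1.    ] F [ 2.1638  0.7644 -0.1939]
```

Call:
arm_command(
  increments=[
    [[0,0,0,0,0,0,2.5],[0,0,0,0,0,0,3.4],[0,0,0,0,0,0,3.4],[-1.3,0,0,0,0,0,3.4],[-1.3,0,0,0,0,0,3.4],[-1.3,0,0,0,0,0,3.4],[-1.3,0,0,0,0,0,3.4],[0,0,0,0,0,0,3.4]],
  ],
)

```text
time_s: 29.7
tool_pos: [0.4828, -0.0296, 0.3306]
tool_rot: [0.586, 0.477, 0.644, -0.119]
force: [0.1, -0.2, 0.5]
width: 0.0336
```

Run:
```python
from h import *
feel('right'); look("f3","right")
```

```text
t 29.70 w 0.0336 j6 0.390  roll(cw) 0.610  Mx -0.039 eff6 0.014 TCP mm [-0.7379 -0.9646 67.5438] xdir [ 0.0001 -0.0048 -1.    ] F [-0.5303  0.1166  0.0598]
t 29.7 j [-0.4342  0.1184  1.6483  0.5159  1.4704  0.3898] F [ 0.0504 -0.2341  0.491 ] M [-0.2508 -0.0058  0.0006] w 0.03356208410853741
crop 197 151 TCP in boss frame mm/deg: [-0.7379 -0.9646 67.5438]
```

View pics/f3.png

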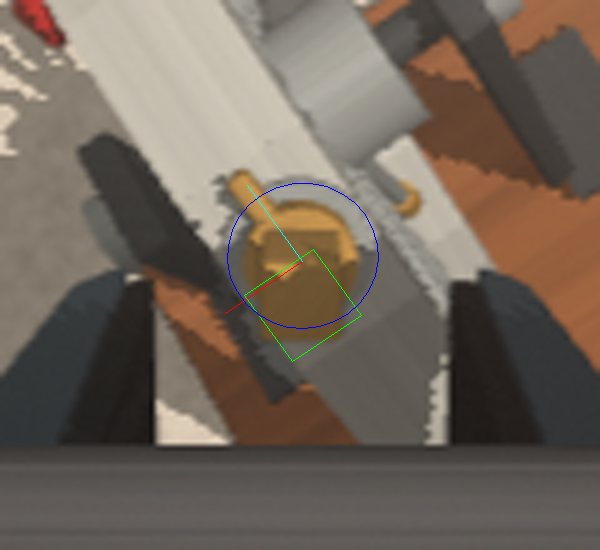

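The right pointer tip at (238,180) lies along the +y line. I'll retreat clear of everything and take a last look at all three.

Call:
arm_command(
  increments=[
    [[-2,0,0,0,0,0,3.4],[-2.5,0,0,0,0,0,3.4],[-2.5,0,0,0,0,0,3.4],[-2,0,0,0,0,0,3.4],[-1,0,0,0,0,0,3.4],[0,0,0,0,0,0,3.4],[0,0,0,0,0,0,3.4]],
  ],
)

```text
time_s: 30.33
tool_pos: [0.4665, -0.0761, 0.4134]
tool_rot: [0.582, 0.476, 0.648, -0.118]
force: [-0.1, 0.1, -0.9]
width: 0.034
```

Run:
```python
from h import *
feel('right')
im=viewer.grab_frame("wrist"); im2=viewer.grab_frame("top"); cv2.imwrite("pics/g_top.png",im2)
cv2.imwrite("pics/g_wrist.png",cv2.resize(im[60:240,130:400],None,fx=2.9,fy=2.9,interpolation=cv2.INTER_CUBIC))
```

```text
t 30.33 w 0.0340 j6 0.401  roll(cw) 0.612  Mx -0.005 eff6 -0.006 TCP mm [ -2.9576  -2.2686 163.865 ] xdir [-0.0122 -0.003  -0.9999] F [ 0.8302 -0.4071  0.1568]
```

View pics/g_wrist.png

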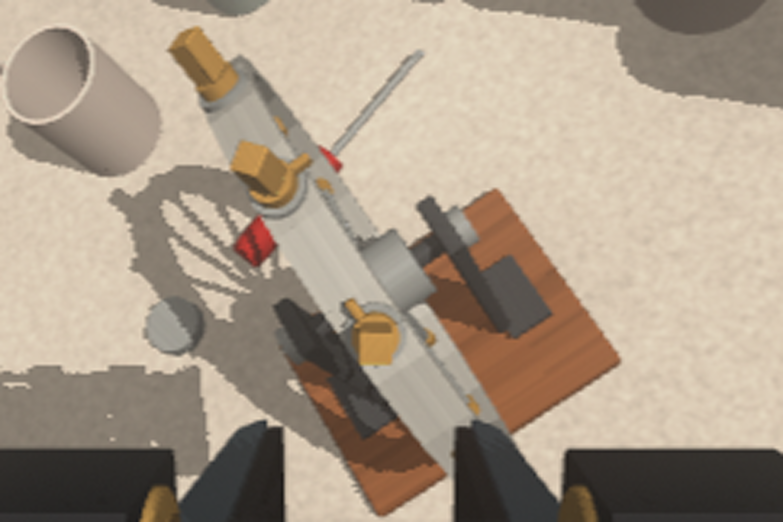

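View pics/g_top.png

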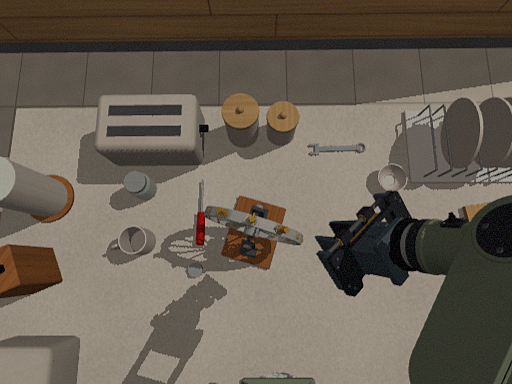

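The wrist picture shows the top pointer at (303,165) pointing to +x and the right one at (352,308) pointing to +y. The left pointer is hidden behind its head here, and nothing touches it. The gripper is about 13 cm clear, and the bystanders that show in the top view are where they were. I'll hand in.

Run:
```python
from plant import workorder
print(workorder.finish_job())
```

```text
the job is handed in; nothing more can be done
None
```

I tightened the three nipples clockwise in order: left one quarter turn, top two, right one. I gripped each at 30 N and counted from the clear torque step to about 0.3 N m. The top one needed one regrip because of joint 6's range. The job was handed in at about 30 s of the 72 s allowed.

| Nipple | Turn counted by feel | Target |
|---|---|---|
| Left | about 1.57 rad | 1.57 rad |
| Top | about 3.14 rad | 3.14 rad |
| Right | about 1.56 rad | 1.57 rad |

Each count is good to about ±0.06 rad, from the step size where the torque rose.

- **Pointers:** after each release the wrist camera showed the pointers at +y, +x and +y, within about 0.05 rad of their marks. In the last picture the left pointer was hidden behind its head, so its place rests on the earlier check.
- **Forces:** the force readings stayed within a few newtons, and no rim contact showed in them.
- **Clearance:** at the end the gripper was open and about 13 cm clear of the heads. The bystanders visible in the top view had not moved, but the arm hid the tyre.
- **Not checked:** I did not measure the spoke ferrules separately. No check disagreed.

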